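Put the downlight kit away: lamps in flip-cap tubes, changer head on the rail

ROBOT

A 6-joint arm with a two-finger parallel gripper is mounted at the origin on the work surface. World frame = base frame: x ahead of the robot, y to its left, z up, the work surface at z = 0. Lengths are in mm, angles in degrees, forces in N, time in s.
With the tool pointing down it reaches from about 300 to 850 mm from the base axis. Payload 4.2 kg.
Tool frame: the origin (TCP) lies midway between the tips of the shut fingers; the grasp point (between the pads) lies 19 mm behind it; z points along the fingers, y is the line along which they close (so a half turn about z gives the same grasp; the last joint's range is limited). The gripper opens to 91 mm and grips with 3 to 60 N. Pads are 32 mm wide; open, the fingers measure 118 mm over their backs; the gripper's body (76 mm by 178 mm) begins 60 mm behind the grasp point.
Start: joints at [69.099, 18.312, 89.639, -0, 72.044, -1.146], TCP at [194.358, 541.173, 213.976] pointing down, gripper open.
Joint ranges: [-177.97, 177.97], [-48.28, 115.42], [12.27, 149.76], [-77.06, 257.06], [2.81, 150.46], [-146.56, 146.56]. Speed limits (degrees/s): [147.25, 147.25, 180, 180, 180, 180].

INTERFACE

Orientations are given as [roll, pitch, yaw] about the fixed x, y, z axes, in that order (R = Rz(yaw) Ry(pitch) Rx(roll)).
In Python, from workcell import env gives the robot as it stands.
- The arm moves only by the tool send_rows, never from a script. Its argument "steps" is a list that holds one entry, the list of rows, each a list of 5 numbers: the shift along the tool's x, y, z scaled (see below), then the turn about the tool's z scaled (see below), then the opening, from 0 (shut) to 1 (fully open). In form: [[[dx, dy, dz, yaw, fingers], ...]]. A call has 1 to 5 rows; each row shifts and turns the commanded pose from where the row before left it, along the tool's axes as they then stand; what a row does not reach is not made up. The controller multiplies each number of a shift by 0.04 m and each number of a turn by 0.12 rad. A row lasts 1/12 s, in which the tool goes at most 41.7 mm and 7.16 degrees, less where a joint would pass 70% of its speed; a pose out of reach is approached as far as the arm can. A call with a number of a shift or a turn outside -1 to 1 is refused whole. A call with a gripper value outside its range is refused whole. The fingers move at their own pace and stop on an object; "squeeze" is the grip in N (left out, the last holds). Time passes only in rows, so rows that do not move let the fingers close. It gives the time, the measured TCP pose, the force, the opening and the grip force at its end, in the units of the state.
- env.state(): the state, without advancing time (a new reading comes with each control period).
- env.grab_frame(name): name is "side" or "top" or "wrist"; returns a dict with "pixels" (480x640x3 uint8, red, green, blue), "depth" (480x640 float32, mm along the optical axis (not along the pixel's ray), 0 where there is no reading), "intrinsics" (3x3 intrinsics, pixels), "dist" ([k1, k2, p1, p2, k3] as OpenCV has them; the pictures are not rectified), "cam_to_world" (4x4, takes a point from camera to world coordinates). Camera axes: x right, y down, z forward; pixel columns grow to the right and rows downward; lengths in mm; the calibration is good to about 2 mm. A picture is of the moment at which its call begins.
- env.job_done(): hands the job in; it is judged then, once.
The state is a dict: "time_s": time; "qpos": joint angles; "qvel": joint speeds; "effort": joint torques, N m; "ee_pos": TCP position; "ee_rot": TCP orientation; "force": force on the tool from outside, world axes, zero at the start; "torque": the same for the moment, N m; "gripper_width": finger opening in mm; "gripper_force": force on a finger pad.
Only numpy, scipy, OpenCV 4.12 (cv2) and the standard library are available. Lean on these libraries where they do the work, as an engineer would, in place of code of your own. Each camera call takes 0.05 s, during which the arm holds its last target. There are 200 camera calls.

TASK

Put the downlight kit away. Flick open the tubes in the rack, put every reflector lamp that is standing on the shelf into a tube of its own, and press all three tube caps fully shut, used or not; also hang the bulb changer head by its hook on the rail and slide it along until it is right up against the post. Do not knock the changer over, and leave everything else on the shelf where it is.

Things in the scene. Friction and masses are not known exactly. Their poses are not given: they have to be found in the camera images.
- rack: Low wooden rack, fixed, 316 (y) x 90 (x) x 82 mm high, holding three upright clear plastic tubes firmly in a row along its y, 100 mm apart: 68 mm outside, 62 mm inside diameter, rims 105 mm above the table, empty at the start; each has room for one lamp. Origin: centre of the underside; x away from the robot at yaw 0.
- tube0_in (a point): Centre of the inner floor (a pad) of the right-hand (rack y = -100 mm) tube, 56 mm below its rim, axes along the rack's. The cap's hinge line runs along the rack's y through the point 36 mm towards the rack's +x and 56 mm above this one (rim height).
- cap0_tab (a point): Middle of the thumb tab of the right-hand (rack y = -100 mm) tube's cap; turns with the cap. White cap, 72 mm diameter, 14 mm high (10 mm inside); a flat tab 18 mm wide (y), 6 mm thick sticks out 32 mm from its edge to the rack's -x. Shut, this point is 88 mm in front of the hinge and 10 mm above the rim; it is 16 mm from the cap's edge and from the tab's end..
- cap0 (a joint): Angle of the right-hand (rack y = -100 mm) tube's cap: 0 fully shut, grows as it swings up and back, stop at 1.9 rad. Stiff hinge (0.05 N m friction): stays where it is left, takes about 0.6 N at the tab to move.
- tube1_in (a point): Centre of the inner floor (a pad) of the middle (rack y = 0) tube, 56 mm below its rim, axes along the rack's. The cap's hinge line runs along the rack's y through the point 36 mm towards the rack's +x and 56 mm above this one (rim height).
- cap1_tab (a point): Middle of the thumb tab of the middle (rack y = 0) tube's cap; turns with the cap. White cap, 72 mm diameter, 14 mm high (10 mm inside); a flat tab 18 mm wide (y), 6 mm thick sticks out 32 mm from its edge to the rack's -x. Shut, this point is 88 mm in front of the hinge and 10 mm above the rim; it is 16 mm from the cap's edge and from the tab's end..
- cap1 (a joint): Angle of the middle (rack y = 0) tube's cap: 0 fully shut, grows as it swings up and back, stop at 1.9 rad. Stiff hinge (0.05 N m friction): stays where it is left, takes about 0.6 N at the tab to move.
- tube2_in (a point): Centre of the inner floor (a pad) of the left-hand (rack y = +100 mm) tube, 56 mm below its rim, axes along the rack's. The cap's hinge line runs along the rack's y through the point 36 mm towards the rack's +x and 56 mm above this one (rim height).
- cap2_tab (a point): Middle of the thumb tab of the left-hand (rack y = +100 mm) tube's cap; turns with the cap. White cap, 72 mm diameter, 14 mm high (10 mm inside); a flat tab 18 mm wide (y), 6 mm thick sticks out 32 mm from its edge to the rack's -x. Shut, this point is 88 mm in front of the hinge and 10 mm above the rim; it is 16 mm from the cap's edge and from the tab's end..
- cap2 (a joint): Angle of the left-hand (rack y = +100 mm) tube's cap: 0 fully shut, grows as it swings up and back, stop at 1.9 rad. Stiff hinge (0.05 N m friction): stays where it is left, takes about 0.6 N at the tab to move.
- lamp0: White LED reflector lamp, loose, 55 g, 60 mm tall over its two pins, standing on its flat face, pins up. Face rim 50 mm diameter up to z = 14 mm, shoulder to 22 mm, straight barrel 32 to 34 mm diameter from z = 22 to 52 mm, pins above. Origin: centre of the face (underside), z up. Absent (None) in some starts.
- lamp1: White LED reflector lamp, loose, 55 g, 60 mm tall over its two pins, standing on its flat face, pins up. Face rim 50 mm diameter up to z = 14 mm, shoulder to 22 mm, straight barrel 32 to 34 mm diameter from z = 22 to 52 mm, pins above. Origin: centre of the face (underside), z up. Absent (None) in some starts.
- lamp2: White LED reflector lamp, loose, 55 g, 60 mm tall over its two pins, standing on its flat face, pins up. Face rim 50 mm diameter up to z = 14 mm, shoulder to 22 mm, straight barrel 32 to 34 mm diameter from z = 22 to 52 mm, pins above. Origin: centre of the face (underside), z up. Absent (None) in some starts.
- changer: Bulb changer head, loose, 150 to 230 g, 188 mm tall, standing on its 60 mm round mouth: basket of sprung steel arms up to z = 78 mm, ferrule 30 mm diameter to 100 mm (bracket to 107 mm), then a rigid black plate hook 20 mm thick (y). Hook in the x-z plane: stem at x = -20 to -11, lip at x = 11 to 20, z = 138 to 160, solid crown x = -20 to 20, z = 160 to 188 mm. Open to +x below the lip.
- changer_crotch (a point): Seat of the hook, x = y = 0, z = 160 mm in the changer's frame. The crown's underside is a V notch between stem and lip that centres itself on the bar; when the changer hangs, this point lies at the top of the bar (7 mm above its axis). It may swing a little on the bar; pushed well above the bar it tilts and jams, pushed at the bar's level it slides with a few newtons.
- stand: Hang rail, fixed: grey steel post 34 x 30 mm, 440 mm tall (140 x 100 mm base plate), with a round steel bar 14 mm in diameter sticking out of the post's face along the stand's +y for 250 mm, its axis 200 mm above the table; rubber end 22 mm diameter, 8 mm long. Origin: on the table right below where the bar leaves the post; the post is at y = -30 to 0.
- rail_root (a point): Point on the bar's axis at the post's face. When the changer hangs with its basket touching the post, its axis is 30 mm out along the bar from here.
- caddy: Green plastic tool caddy with carry handle, lid shut, 270 x 180 mm, 173 mm high, 1.6 kg; bystander.
- globes: Cardboard tray with two frosted globes standing in it, 160 x 85 mm, 125 mm high; bystander.
- screwdriver: Stainless screwdriver 190 mm long lying on the table (origin under its middle); bystander.
- fuse: Round ceramic fuse, 29 mm diameter, 60 mm tall, standing on end; bystander.
- tape: Roll of tape lying flat, 90 mm diameter, 20 mm high; bystander.
- tub: Closed plastic jar 70 mm diameter, 100 mm high; bystander.
- carton: Closed carton 120 x 90 x 80 mm; bystander.
Things that resemble listed ones, but are neither listed nor needed, are in the scene too. What is shaped like the lamp0 but pink or purple is not meant.

How it is judged:
By the outcome, as a careful person would: the job done as asked, in the order asked, and still so for the second after the job is handed in, with the robot touching nothing.
Of lamp0, lamp1, lamp2 only 2 to 3 are there at a start; the rules pass over those that are not, and their reading is None.
At some moment in a run one of lamp0, lamp1, lamp2 may be knocked a few centimetres aside while the robot is not near it.
It also fails if it takes over 210 s, if anything falls off the work surface, if the arm or the gripper's body presses on something with over 40 N, if the wrist force passes 120 N, or if a joint passes its speed limit or range.

## Working session

There is one attempt and no reset: what is moved stays moved. The work goes in short steps, Python scripts to look and compute and a tool call to move; the robot and the scene stay as the last step left them, time stands still between calls to the robot, and variables do not carry over. Pictures are saved under pics/ and viewed, at most 14 in all, crops included, and the job is handed in when it is done.

Besides the shell and the picture viewer there is one more tool, called after "Call:" as name(argument=value, ...) on one line, values as JSON. send_rows: Moves the arm, as the interface text tells. Shifts and turns lie within -1 to 1; 1 stands for 0.04 m of shift or 0.12 rad of turn. Its arguments: {"type":"object","properties":{"steps":{"type":"array"},"squeeze":{"type":"number"}},"required":["steps"]}

```bash
ls; mkdir -p pics
cat > h.py <<'E'
import numpy as np, cv2
from workcell import env
def grab(n):
    f=env.grab_frame(n); f['name']=n; return f
def save(f,p,crop=None,scale=1):
    im=cv2.cvtColor(f['pixels'],cv2.COLOR_RGB2BGR)
    if crop: x0,y0,x1,y1=crop; im=im[y0:y1,x0:x1]
    if scale!=1: im=cv2.resize(im,None,fx=scale,fy=scale,interpolation=cv2.INTER_CUBIC)
    cv2.imwrite(p,im)
def ray(f,uv):
    p=cv2.undistortPoints(np.array(uv,float).reshape(-1,1,2),f['intrinsics'],np.array(f['dist'],float)).reshape(-1,2)
    T=np.array(f['cam_to_world']); d=np.c_[p,np.ones(len(p))]@T[:3,:3].T
    return T[:3,3],d
def onplane(f,uv,z):
    o,d=ray(f,uv); return o+d*((z-o[2])/d[:,2])[:,None]
def pts(f,uv):
    o,d=ray(f,uv); uv=np.array(uv,int); D=f['depth'][uv[:,1],uv[:,0]]
    return o+d*D[:,None]
def cloud(f):
    v,u=np.mgrid[0:480,0:640]
    return pts(f,np.c_[u.ravel(),v.ravel()]).reshape(480,640,3)
E
python3 - <<'E'
from h import *
for n in('side','top','wrist'):
    f=grab(n); save(f,f'pics/{n}0.png'); print(n,np.round(f['cam_to_world'],3).tolist(),np.round(f['intrinsics'],1).tolist(),(f['depth']>0).mean())
s=env.state();print(s)
E
```

```text
pics
side [[0.992, -0.092, 0.088, 372.402], [-0.127, -0.76, 0.637, -1221.096], [0.008, -0.643, -0.766, 1605.577], [0.0, 0.0, 0.0, 1.0]] [[607.3, 0.0, 323.5], [0.0, 607.3, 236.1], [0.0, 0.0, 1.0]] 0.9959928385416666
top [[0.009, -0.986, 0.166, 284.89], [-1.0, -0.007, 0.012, -10.725], [-0.011, -0.166, -0.986, 1633.906], [0.0, 0.0, 0.0, 1.0]] [[563.3, 0.0, 320.7], [0.0, 563.3, 239.0], [0.0, 0.0, 1.0]] 0.9960546875
wrist [[0.338, 0.912, 0.232, 130.509], [0.941, -0.327, -0.087, 564.333], [-0.003, 0.248, -0.969, 384.054], [0.0, 0.0, 0.0, 1.0]] [[331.7, 0.0, 320.8], [0.0, 331.7, 243.4], [0.0, 0.0, 1.0]] 0.9757584635416666
{'time_s': 0.15, 'qpos': array([ 6.90995068e+01,  1.83405199e+01,  8.96876020e+01, -1.08595292e-03,
        7.20435611e+01, -1.14523159e+00]), 'qvel': array([-0.12955145, -0.11687693, -0.26241543,  0.08883562, -0.02448264,
       -0.04684281]), 'effort': array([-3.22954838e-04, -4.12778199e+01, -2.32152879e+01,  7.27257086e-02,
        4.33899311e-02, -9.23318066e-05]), 'ee_pos': array([194.22234965, 540.82377187, 213.35918175]), 'ee_rot': array([-1.79928311e+02, -4.00275794e-04,  1.60245074e+02]), 'force': array([0.08106727, 0.11904144, 0.71069035]), 'torque': array([-0.03662379,  0.01640902,  0.01565012]), 'gripper_force': 0.0, 'gripper_width': 91.36306254061112}
```

View pics/top0.png

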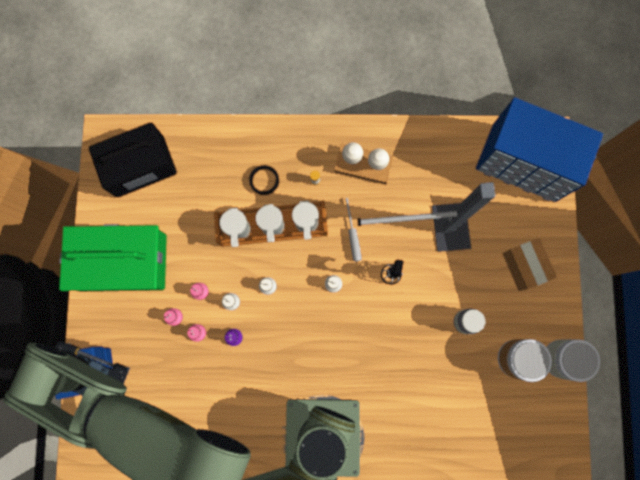

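View pics/side0.png

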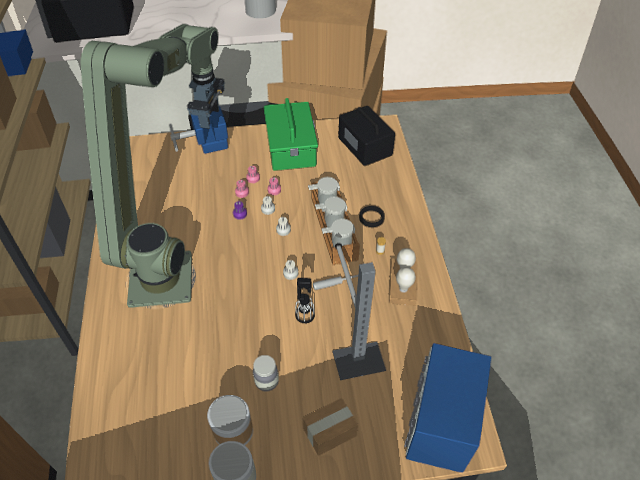

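The top view shows three white lamps at (231,301), (268,285) and (334,284). The look-alikes to leave alone are pink at (199,291), (173,316) and (196,332), and purple at (233,337). The changer is at (393,272), the caps at (233,222), (270,218) and (306,216), the bar runs (359,222)→(452,213), and the post top is at (487,190). The side view agrees: lamps at (268,204), (284,225) and (290,268), changer at (304,300). I choose the three white lamps.

Run:
```python
from h import *
T=grab('top');S=grab('side')
Ct=cloud(T);Cs=cloud(S)
np.savez('c0.npz',t=Ct,s=Cs,ti=T['pixels'],si=S['pixels'])
def white(im):
    h=cv2.cvtColor(im,cv2.COLOR_RGB2HSV); return ((h[...,1]<60)&(h[...,2]>120)).astype(np.uint8)
for nm,C,im in(('top',Ct,T['pixels']),('side',Cs,S['pixels'])):
    m=white(im)&(C[...,2]>15)&(C[...,2]<260)&(C[...,0]>250)&(C[...,0]<850)&(abs(C[...,1])<500)
    n,l,st,ce=cv2.connectedComponentsWithStats(m.astype(np.uint8))
    for i in range(1,n):
        if st[i,4]>40:
            P=C[l==i]; print(nm,ce[i].round(),st[i,4],'med',np.median(P,0).round(),'min',np.percentile(P,3,axis=0).round(),'max',np.percentile(P,97,axis=0).round())
# lamp tops
for nm,F,C,uvs in(('top',T,Ct,[(231,301),(268,285),(334,284),(398,268),(393,280)]),('side',S,Cs,[(268,204),(284,225),(290,268),(304,284)])):
    for u,v in uvs:
        P=C[v-14:v+15,u-12:u+13].reshape(-1,3); P=P[P[:,2]>20]
        z=P[:,2].max(); Q=P[P[:,2]>z-12]; print(nm,(u,v),len(P),'zmax',z.round(),Q.mean(0).round(),'all',P.mean(0).round(), 'mid',((P.min(0)+P.max(0))/2).round())
# bar: points with z 190-215 y between
for nm,C in(('top',Ct),('side',Cs)):
    m=(C[...,2]>150)&(C[...,2]<460)&(C[...,0]>420)&(C[...,0]<800)&(C[...,1]<-60)&(C[...,1]>-500)
    P=C[m]
    for y in range(-480,-60,20):
        q=P[(abs(P[:,1]-y)<10)]
        if len(q)>3: print(nm,y,len(q),q.mean(0).round(),q.max(0).round())
```

```text
top [353. 152.] 293 med [787. -81. 116.] min [ 766. -104.   97.] max [811. -58. 127.]
top [379. 158.] 291 med [ 770. -153.  116.] min [ 748. -177.   98.] max [ 794. -131.  127.]
top [305. 217.] 659 med [601.  49. 118.] min [550.  21.  63.] max [644.  82. 125.]
top [270. 221.] 677 med [591. 148. 122.] min [540. 119.  55.] max [630. 182. 130.]
top [234. 225.] 713 med [579. 246. 118.] min [529. 218.  40.] max [619. 282. 125.]
top [399. 219.] 361 med [ 580. -194.  205.] min [ 569. -286.  199.] max [ 590. -102.  212.]
top [355. 245.] 183 med [538. -90.  24.] min [ 497. -105.   16.] max [585. -79.  31.]
top [333. 283.] 179 med [426. -27.  48.] min [409. -47.  16.] max [445. -10.  59.]
top [267. 285.] 186 med [419. 161.  46.] min [402. 142.  15.] max [440. 181.  59.]
top [230. 301.] 192 med [373. 264.  47.] min [354. 247.  16.] max [394. 283.  59.]
top [473. 321.] 416 med [ 321. -405.  100.] min [ 294. -431.   81.] max [ 351. -379.  106.]
side [294. 152.] 45 med [489. 452.  95.] min [477. 441.  75.] max [500. 459. 116.]
side [333. 210.] 1463 med [590. 131. 115.] min [541.  16.  58.] max [63
[... 3082 characters left out ...]
6. -370.  444.]
side -360 255 [ 588. -361.  351.] [ 616. -350.  446.]
side -340 23 [ 592. -349.  385.] [ 610. -345.  440.]
side -300 15 [ 588. -299.  202.] [ 591. -291.  207.]
side -280 29 [ 589. -280.  203.] [ 596. -270.  212.]
side -260 29 [ 587. -261.  204.] [ 595. -252.  211.]
side -240 29 [ 584. -240.  204.] [ 592. -230.  212.]
side -220 46 [ 543. -217.  194.] [ 590. -210.  210.]
side -200 157 [ 476. -202.  181.] [ 589. -190.  215.]
side -180 36 [ 553. -181.  199.] [ 585. -170.  212.]
side -160 24 [ 577. -160.  203.] [ 584. -152.  209.]
side -140 28 [ 575. -140.  204.] [ 582. -130.  210.]
side -120 28 [ 572. -119.  203.] [ 580. -111.  211.]
side -100 33 [571. -99. 203.] [580. -90. 213.]
```

Run:
```python
from h import *
im=cv2.imread('pics/top0.png')[170:350,140:500]
cv2.imwrite('pics/top_crop.png',cv2.resize(im,None,fx=2.2,fy=2.2,interpolation=cv2.INTER_CUBIC))
im=cv2.imread('pics/side0.png')[150:400,220:430]
cv2.imwrite('pics/side_crop.png',cv2.resize(im,None,fx=2.4,fy=2.4,interpolation=cv2.INTER_CUBIC))
```

```text
(no output)
```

View pics/top_crop.png

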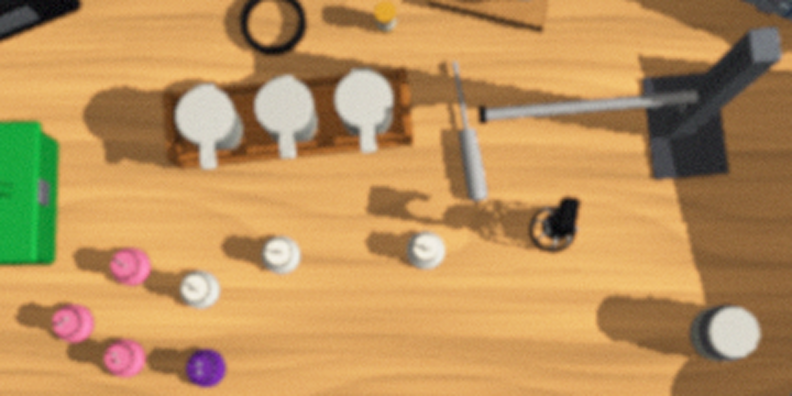

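View pics/side_crop.png

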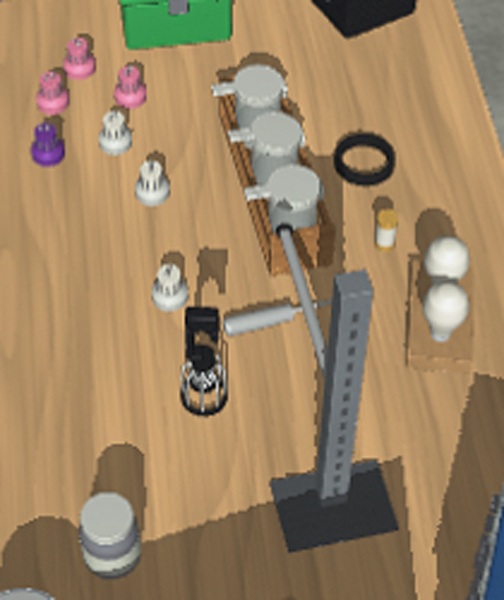

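The crops confirm the choice: white lamps at (198,288), (281,255) and (427,250) in the top crop, the rest are pink or purple. All three caps look shut with tabs towards the robot, and the hook plate runs (555,235)–(572,203). I'll move the wrist camera over the rack.

Call:
send_rows(steps=[[[0,0,-1,-0.945,1],[0,0,-1,-0.945,1],[0,0,-1,-0.945,1],[0,0,0,-0.945,1],[0,0,0,0,0.5]]])

```text
time_s: 0.67
ee_pos: [194.7, 542.0, 336.7]
ee_rot: [179.7, 0.2, -173.7]
force: [0.4, -0.3, -0.7]
gripper_width: 86.8
gripper_force: 0.0
```

Call:
send_rows(steps=[[[-0.5,-0.875,0,0,0.5],[-0.5,-0.875,0,0,0.5],[-0.5,-0.875,0,0,0.5],[-0.5,-0.875,0,0,0.5],[-0.5,-0.875,0,0,0.5]]])

```text
time_s: 1.08
ee_pos: [312.8, 375.8, 332.1]
ee_rot: [-179.9, -0.1, -173.9]
force: [0.4, 0.1, -0.1]
gripper_width: 54.0
gripper_force: 0.0
```

Call:
send_rows(steps=[[[-0.5,-0.875,0,0,0.5],[-0.5,-0.875,0,0,0.5],[-0.5,-0.875,0,0,0.5],[-0.5,-0.875,0,0,0.5],[0,0,0,0,0.5]]])

```text
time_s: 1.5
ee_pos: [410.1, 241.9, 332.1]
ee_rot: [-179.7, -0.1, -174.4]
force: [-0.1, -0.4, -0.3]
gripper_width: 45.5
gripper_force: 0.0
```

Run:
```python
from h import *
import pickle
f=grab('wrist'); pickle.dump(f,open('w1.pkl','wb')); save(f,'pics/w1.png'); print(env.state()['ee_pos'])
```

```text
[408.44002645 244.53239865 332.14247549]
```

Call:
send_rows(steps=[[[-0.5,-0.75,0,0,0.5],[-0.5,-0.75,0,0,0.5],[0,-0.75,0,0,0.5],[0,0,0,0,0.5],[0,0,0,0,0.5]]])

```text
time_s: 1.97
ee_pos: [456.3, 162.4, 332.8]
ee_rot: [180.0, -0.2, -173.9]
force: [0.7, 0.6, -0.3]
gripper_width: 45.6
gripper_force: 0.0
```

Run:
```python
from h import *
import pickle
f=grab('wrist'); pickle.dump(f,open('w2.pkl','wb')); save(f,'pics/w2.png'); print(env.state()['ee_pos'])
```

```text
[456.24248916 163.19053337 333.00856494]
```

View pics/w2.png

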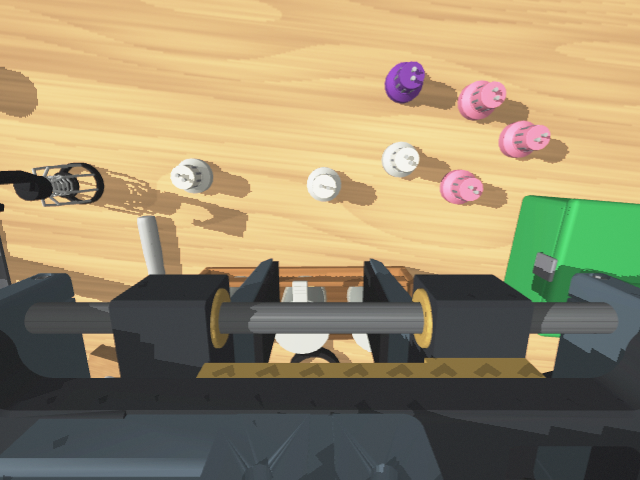

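The view shows lamps at (192,175), (323,184) and (401,159), the changer hook at the left edge (20,183), and a cap at (302,325) between the fingers. I'll measure lamps and caps from the two wrist views.

```bash
cat >> h.py <<'E'
def lamps(f,zlo=46,zhi=57):
    C=cloud(f); im=f['pixels']; h=cv2.cvtColor(im,cv2.COLOR_RGB2HSV)
    m=((h[...,1]<50)&(h[...,2]>110)&(C[...,2]>8)&(C[...,2]<70)&(C[...,0]>250)&(C[...,0]<520)&(C[...,1]>-120)&(C[...,1]<450)).astype(np.uint8)
    n,l,st,ce=cv2.connectedComponentsWithStats(m); out=[]
    for i in range(1,n):
        if st[i,4]<60: continue
        P=C[l==i]; t=P[(P[:,2]>zlo)&(P[:,2]<zhi)]
        if len(t)<8: continue
        (cx,cy),r=cv2.minEnclosingCircle(t[:,:2].astype(np.float32))
        out.append((ce[i].round(),np.r_[t.mean(0),P[:,2].max()].round(1),(round(cx,1),round(cy,1),round(r,1))))
    return out
E
python3 - <<'E'
from h import *
import pickle
for n in('w1','w2'):
    f=pickle.load(open(n+'.pkl','rb'))
    for o in lamps(f): print(n,*o)
for n in ('top','side'):
    f=grab(n)
    for o in lamps(f): print(n,*o)
    C=cloud(f)
    # caps: top plane and tab
    for y in(49,148,246):
        c=np.array([601-(y-49)*.111,y])
        m=(C[...,2]>105)&(C[...,2]<135)&(np.hypot(C[...,0]-c[0],C[...,1]-c[1])<48)
        P=C[m]; q=P[P[:,0]>c[0]-34]; (a,b),r=cv2.minEnclosingCircle(q[:,:2].astype(np.float32))
        m2=(C[...,2]>95)&(C[...,2]<135)&(abs(C[...,1]-c[1])<25)&(C[...,0]<c[0]-42)&(C[...,0]>c[0]-85)
        t=C[m2]; print(n,'cap',np.median(q,0).round(1),(round(a,1),round(b,1),round(r,1)),'tab',t.mean(0).round(1),t.min(0).round(),t.max(0).round(),len(t))
f=pickle.load(open('w2.pkl','rb'));C=cloud(f)
for n in('w1','w2'):
    f=pickle.load(open(n+'.pkl','rb'));C=cloud(f);h=cv2.cvtColor(f['pixels'],cv2.COLOR_RGB2HSV)
    m=((h[...,1]<50)&(h[...,2]>110)&(C[...,2]>100)&(C[...,2]<135)&(C[...,0]>500)&(C[...,0]<640)).astype(np.uint8)
    k,l,st,ce=cv2.connectedComponentsWithStats(m)
    for i in range(1,k):
        if st[i,4]>100:
            P=C[l==i];t=P[P[:,0]<P[:,0].min()+28]; print(n,ce[i].round(),st[i],'z',np.median(P[:,2]).round(1),'tab',t.mean(0).round(1),t.min(0).round(1),t.max(0).round(1))
E
```

```text
w1 [342. 185.] [376.6 266.7  52.   62.3] (376.8, 266.9, 15.9)
w1 [137. 203.] [430.5 -26.   52.2  62.4] (431.0, -27.7, 16.1)
w1 [268. 210.] [422.7 162.4  52.1  61.5] (423.0, 162.0, 15.9)
w2 [400. 159.] [376.9 266.   51.7  61.5] (377.1, 266.8, 16.1)
w2 [191. 176.] [431.  -26.5  52.2  62.9] (431.3, -27.7, 15.9)
w2 [323. 184.] [423.1 161.7  52.1  61.8] (423.3, 161.6, 15.7)
top [333. 283.] [429.7 -26.6  51.5  63.1] (429.9, -26.9, 16.0)
top [263. 286.] [419.5 169.8  51.   62.2] (421.0, 164.3, 15.1)
top [232. 301.] [376.5 264.4  51.2  61. ] (375.4, 268.3, 15.9)
top cap [605.4  51.9 118.7] (606.5, 53.0, 41.0) tab [548.4  46.2 118.7] [539.  37. 108.] [559.  54. 126.] 50
top cap [597.1 148.1 122.1] (596.1, 150.6, 41.0) tab [546.  143.9 129.8] [544. 140. 125.] [548. 149. 133.] 5<stdin>:16: RuntimeWarning: Mean of empty slice.
  ret = um.true_divide(
Traceback (most recent call last):
ValueError: zero-size array to reduction operation minimum which has no identity
```

Run:
```python
from h import *
import pickle
for n in('w1','w2'):
    f=pickle.load(open(n+'.pkl','rb'));C=cloud(f);h=cv2.cvtColor(f['pixels'],cv2.COLOR_RGB2HSV)
    m=((h[...,1]<50)&(h[...,2]>90)&(C[...,2]>108)&(C[...,2]<150)&(C[...,0]>500)&(C[...,0]<640)).astype(np.uint8)
    k,l,st,ce=cv2.connectedComponentsWithStats(m)
    for i in range(1,k):
        if st[i,4]>100:
            P=C[l==i];t=P[P[:,0]<P[:,0].min()+24]; print(n,ce[i].round(),st[i],'z',np.median(P[:,2]).round(1),'tab',t.mean(0).round(1),t.min(0).round(1),t.max(0).round(1))
d=np.load('c0.npz')
for n,C in(('top',d['t']),('side',d['s'])):
    for y in(49,148,246):
        c=np.array([603-(y-49)*.111,y])
        m=(C[...,2]>108)&(C[...,2]<138)&(np.hypot(C[...,0]-c[0],C[...,1]-c[1])<52)
        P=C[m]; q=P[P[:,0]>c[0]-34]; (a,b),r=cv2.minEnclosingCircle(q[:,:2].astype(np.float32))
        m2=(C[...,2]>104)&(C[...,2]<140)&(abs(C[...,1]-c[1])<25)&(C[...,0]<c[0]-42)&(C[...,0]>c[0]-85)
        t=C[m2]; print(n,'cap',q.mean(0).round(1),(round(a,1),round(b,1),round(r,1)),'tab',len(t),t.mean(0).round(1) if len(t) else '',t.min(0).round() if len(t) else '',t.max(0).round() if len(t) else '')
        A=np.c_[q[:,:2]-q[:,:2].mean(0),np.ones(len(q))];print('   plane',np.linalg.lstsq(A,q[:,2],rcond=None)[0].round(3))
```

```text
w1 [315. 348.] [ 288  334   56   29 1493] z 120.3 tab [570.2 250.6 120.1] [557.  215.  108.3] [581.  284.6 122.7]
w2 [299. 291.] [292 281  16  21 309] z 127.7 tab [544.1 144.9 127.8] [532.5 135.2 121.9] [556.5 155.1 130.3]
w2 [301. 342.] [275 334  54  20 827] z 121.2 tab [614.9 153.6 121.5] [602.  119.2 118.6] [626.  186.2 124.4]
w2 [362. 341.] [352 334  19  18 193] z 119.5 tab [609.  230.9 119.5] [598.5 217.1 117. ] [622.1 243.2 121.6]
top cap [606.1  52.7 118.5] (608.5, 52.0, 39.1) tab 52 [548.9  46.2 118.5] [538.  37. 109.] [561.  54. 125.]
   plane [-2.7000e-02  1.0000e-03  1.1846e+02]
top cap [595.2 151.4 122. ] (597.2, 150.6, 38.9) tab 52 [539.2 145.8 127.4] [529. 137. 120.] [549. 154. 134.]
   plane [-9.70000e-02 -2.00000e-03  1.21977e+02]
top cap [583.8 251.1 119. ] (586.3, 251.7, 39.6) tab 48 [529.1 244.8 120.1] [521. 236. 111.] [539. 254. 125.]
   plane [-1.70000e-02 -6.00000e-03  1.18987e+02]
side cap [606.5  44.5 116.3] (606.3, 45.3, 41.2) tab 35 [550.6  40.9 115.8] [540.  28. 107.] [561.  54. 124.]
   plane [1.40000e-02 1.10000e-02 1.16303e+02]
side cap [595.8 143.2 119. ] (598.3, 146.3, 40.5) tab 28 [539.2 139.7 124.9] [530. 128. 114.] [549. 152. 133.]
   plane [-7.60000e-02  1.10000e-02  1.19006e+02]
side cap [584.2 243.4 116.5] (582.8, 246.1, 42.0) tab 29 [528.8 239.  117.4] [518. 228. 109.] [539. 254. 125.]
   plane [-1.10000e-02  2.00000e-03  1.16506e+02]
```

Measured lamps: (377,267), (423,162) and (431,-28). Cap axes: (606.6,50.6), (595.5,150) and (584.4,249.4), yaw 6.4°. The middle cap is about 0.1 rad ajar. Opening the middle cap first.

Call:
send_rows(steps=[[[-0.5,-0.18,0,0,0.5],[-0.5,-0.18,0,0,0.5],[-0.5,-0.18,0,0,0.5],[-0.5,-0.18,0,0,0.5],[0,0,0,0,0.5]]])

```text
time_s: 2.48
ee_pos: [542.1, 143.6, 332.5]
ee_rot: [-180.0, 0.0, -173.7]
force: [-0.3, 0.7, -1.6]
gripper_width: 45.5
gripper_force: 0.0
```

Call:
send_rows(steps=[[[0,0,0.9,0,0.5],[0,0,0.9,0,0.5],[0,0,0.9,0,0.5],[0,0,0.9,0,0.5],[0,0,0.9,0,0.5]]])

```text
time_s: 2.9
ee_pos: [538.3, 144.3, 152.5]
ee_rot: [180.0, -0.0, -173.7]
force: [0.3, -0.0, -0.2]
gripper_width: 45.7
gripper_force: 0.0
```

Call:
send_rows(steps=[[[0,0,0,0,0.5],[0,0,0,0,0.5],[0,0,0,0,0.5]]])

```text
time_s: 3.15
ee_pos: [540.6, 143.8, 156.0]
ee_rot: [180.0, 0.2, -173.7]
force: [0.7, -0.1, 0.3]
gripper_width: 45.4
gripper_force: 0.0
```

```bash
cat >> h.py <<'E'
XH=np.array([.9938,.1115]);YH=np.array([-.1115,.9938])
CAP=[np.array([606.6,50.6]),np.array([595.5,150.]),np.array([584.4,249.4])]
def need(xyz,yaw=None):
    "tool-axis units from measured pose to xyz"
    s=env.state(); p=s['ee_pos']; y=np.radians(s['ee_rot'][2]); d=np.array(xyz,float)-p
    u=np.array([d[0]*np.cos(y)+d[1]*np.sin(y), d[0]*np.sin(y)-d[1]*np.cos(y), -d[2]])/40
    print('at',p.round(1),'yaw',s['ee_rot'][2].round(2),'units',u.round(3),'turn',None if yaw is None else round(-np.radians((yaw-s['ee_rot'][2]+180)%360-180)/.12,3))
def rackpt(i,lx,ly,z): return [*(CAP[i]+lx*XH+ly*YH),z]
E
python3 - <<'E'
from h import *
import pickle
need(rackpt(1,-57,0,114),-173.6)
f=grab('wrist');save(f,'pics/w3.png')
C=cloud(f);h=cv2.cvtColor(f['pixels'],cv2.COLOR_RGB2HSV)
E
```

```text
at [540.6 143.8 156. ] yaw -173.71 units [4.40e-02 1.00e-03 1.05e+00] turn -0.016
```

View pics/w3.png

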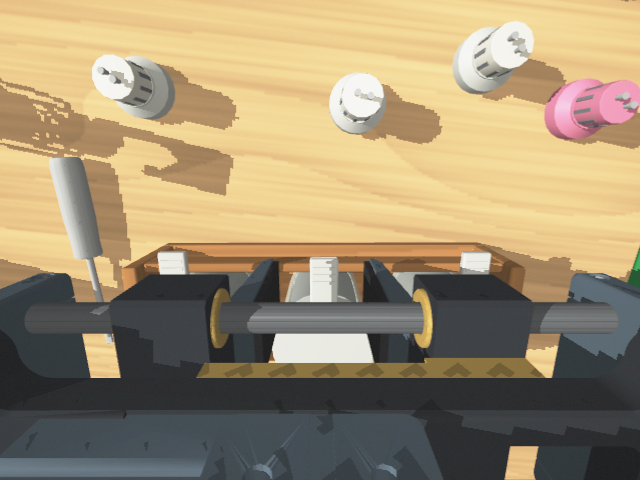

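The tabs are at (173,262), (323,265) and (475,262), with the middle one centred between the fingers. Grip and swing it open.

Call:
send_rows(steps=[[[0,0,0.55,0,0.5],[0,0,0.5,0,0.5],[0,0,0,0,0],[0,0,0,0,0],[0,0,0,0,0]]], squeeze=15)

```text
time_s: 3.62
ee_pos: [541.2, 143.0, 114.2]
ee_rot: [180.0, 0.2, -173.8]
force: [-0.2, 0.2, 0.1]
gripper_width: 28.7
gripper_force: 0.0
```

Call:
send_rows(steps=[[[0,0,0,0,0],[0,0,0,0,0],[0,0,0,0,0]]])

```text
time_s: 3.87
ee_pos: [540.8, 145.1, 113.8]
ee_rot: [179.7, 0.2, -173.8]
force: [-0.2, 6.8, 1.1]
gripper_width: 17.5
gripper_force: 15.0
```

Call:
send_rows(steps=[[[-0.12,0,-0.33,0,0],[-0.12,0,-0.33,0,0],[-0.21,0,-0.28,0,0],[-0.22,0,-0.28,0,0],[-0.28,0,-0.2,0,0]]])

```text
time_s: 4.28
ee_pos: [576.9, 149.2, 170.8]
ee_rot: [179.7, 0.0, -173.8]
force: [-2.9, 5.5, -0.5]
gripper_width: 17.7
gripper_force: 15.0
```

Call:
send_rows(steps=[[[-0.29,0,-0.2,0,0],[-0.33,0,-0.11,0,0],[-0.33,0,-0.11,0,0],[-0.35,0,0,0,0],[-0.35,0,0,0,0]]])

```text
time_s: 4.7
ee_pos: [643.3, 156.5, 187.8]
ee_rot: [179.7, 0.1, -173.8]
force: [-2.8, 6.2, -0.9]
gripper_width: 17.9
gripper_force: 15.0
```

Call:
send_rows(steps=[[[-0.28,0,0.07,0,0],[-0.28,0,0.08,0,0],[0,0,0,0,0],[0,0,0,0,0]]])

```text
time_s: 5.03
ee_pos: [666.9, 159.2, 181.4]
ee_rot: [179.7, 0.3, -173.8]
force: [-0.3, 5.2, 0.7]
gripper_width: 17.5
gripper_force: 15.0
```

Run:
```python
from h import *
s=env.state();print(s['ee_pos'],s['gripper_width'],s['force'])
f=grab('side');save(f,'pics/s1.png',(280,130,440,250),4)
```

```text
[666.94960097 159.1824217  181.40290756] 17.45994908931111 [-0.34412842  5.21493806  0.68960209]
```

View pics/s1.png

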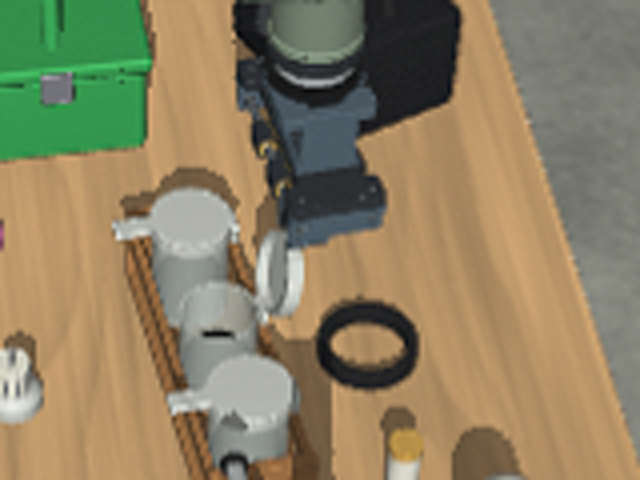

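The middle cap is open and leaning back, at (280,270) in the crop. Next the left cap.

Call:
send_rows(steps=[[[0,0,0,0,0.5],[0,0,0,0,0.5],[0,0,0,0,0.5],[0,0,-0.6,0,0.5],[0,0,-0.6,0,0.5]]])

```text
time_s: 5.5
ee_pos: [664.3, 155.4, 226.5]
ee_rot: [-179.9, -0.3, -173.8]
force: [0.7, 1.0, 0.8]
gripper_width: 45.1
gripper_force: 0.0
```

Call:
send_rows(steps=[[[0.645,0.51,0,0,0.5],[0.645,0.51,0,0,0.5],[0.645,0.51,0,0,0.5],[0.645,0.51,0,0,0.5],[0.645,0.51,0,0,0.5]]])

```text
time_s: 5.92
ee_pos: [524.7, 243.6, 227.8]
ee_rot: [-180.0, 0.0, -173.8]
force: [-0.0, 0.4, 0.4]
gripper_width: 45.4
gripper_force: 0.0
```

Call:
send_rows(steps=[[[0,0,0,0,0.5],[0,0,0,0,0.5],[0,0,0.8,0,0.5],[0,0,0.8,0,0.5],[0,0,0,0,0.5]]])

```text
time_s: 6.33
ee_pos: [523.5, 241.2, 158.0]
ee_rot: [-179.8, -0.6, -173.8]
force: [-0.7, -0.3, -0.9]
gripper_width: 45.7
gripper_force: 0.0
```

Run:
```python
from h import *
need(rackpt(2,-57,1.5,105),-173.6)
```

```text
at [523.5 241.2 158. ] yaw -173.83 units [-0.109  0.073  1.324] turn -0.033
```

Call:
send_rows(steps=[[[-0.1,0.07,0.65,0,0.5],[0,0,0.65,0,0.5],[0,0,0,0,0],[0,0,0,0,0],[0,0,0,0,0]]])

```text
time_s: 6.75
ee_pos: [531.3, 246.9, 113.5]
ee_rot: [180.0, 0.2, -173.8]
force: [0.1, 1.3, -0.2]
gripper_width: 28.2
gripper_force: 0.0
```

Call:
send_rows(steps=[[[0,0,0,0,0],[0,0,0,0,0],[0,0,0,0,0]]])

```text
time_s: 7.0
ee_pos: [531.3, 245.7, 113.4]
ee_rot: [-179.9, 0.2, -173.7]
force: [2.0, -3.9, 1.0]
gripper_width: 17.5
gripper_force: 15.0
```

Call:
send_rows(steps=[[[-0.1,0,-0.44,0,0],[-0.18,0,-0.44,0,0],[-0.21,0,-0.28,0,0],[-0.22,0,-0.28,0,0],[-0.28,0,-0.2,0,0]]])

```text
time_s: 7.42
ee_pos: [569.0, 249.8, 179.5]
ee_rot: [-179.9, 0.0, -173.8]
force: [-1.3, -3.0, 1.0]
gripper_width: 17.8
gripper_force: 15.0
```

Call:
send_rows(steps=[[[-0.29,0,-0.2,0,0],[-0.33,0,-0.11,0,0],[-0.33,0,-0.11,0,0],[-0.35,0,0,0,0],[-0.35,0,0,0,0]]])

```text
time_s: 7.83
ee_pos: [635.8, 257.2, 197.2]
ee_rot: [-179.9, 0.2, -173.8]
force: [-1.0, -2.4, 1.0]
gripper_width: 17.8
gripper_force: 15.0
```

Call:
send_rows(steps=[[[-0.28,0,0.07,0,0],[-0.28,0,0.08,0,0],[0,0,0,0,0],[0,0,0,0,0]]])

```text
time_s: 8.17
ee_pos: [659.7, 259.9, 191.1]
ee_rot: [-180.0, 0.4, -173.8]
force: [2.1, -2.8, 4.9]
gripper_width: 17.6
gripper_force: 15.0
```

Call:
send_rows(steps=[[[0,0,0,0,0.5],[0,0,0,0,0.5],[0,0,0,0,0.5],[0,0,-0.6,0,0.5],[0,0,-0.6,0,0.5]]])

```text
time_s: 8.58
ee_pos: [655.5, 260.7, 234.4]
ee_rot: [-180.0, -0.3, -173.7]
force: [-0.1, 1.4, 0.2]
gripper_width: 44.8
gripper_force: 0.0
```

Call:
send_rows(steps=[[[0.475,-0.72,0,0,0.5],[0.475,-0.72,0,0,0.5],[0.475,-0.72,0,0,0.5],[0.475,-0.72,0,0,0.5],[0.475,-0.72,0,0,0.5]]])

```text
time_s: 9.0
ee_pos: [576.7, 106.4, 235.9]
ee_rot: [180.0, -0.0, -173.7]
force: [0.7, -0.9, 0.9]
gripper_width: 45.5
gripper_force: 0.0
```

Call:
send_rows(steps=[[[0.475,-0.72,0,0,0.5],[0.475,-0.72,0,0,0.5],[0,0,0,0,0.5],[0,0,0.8,0,0.5],[0,0,0.8,0,0.5]]])

```text
time_s: 9.42
ee_pos: [548.0, 46.0, 173.5]
ee_rot: [180.0, 0.4, -173.8]
force: [0.7, 0.3, -0.4]
gripper_width: 45.6
gripper_force: 0.0
```

Call:
send_rows(steps=[[[0,0,0,0,0.5],[0,0,0,0,0.5],[0,0,0,0,0.5]]])

```text
time_s: 9.67
ee_pos: [547.7, 46.5, 173.3]
ee_rot: [180.0, 0.1, -173.7]
force: [-0.2, 0.1, 0.4]
gripper_width: 45.4
gripper_force: 0.0
```

Run:
```python
from h import *
need(rackpt(0,-56,1,107),-173.6)
```

```text
at [547.7  46.5 173.3] yaw -173.74 units [-0.076 -0.037  1.657] turn -0.02
```

Call:
send_rows(steps=[[[-0.07,0,0.8,0,0.5],[0,0,0.8,0,0.5],[0,0,0,0,0],[0,0,0,0,0],[0,0,0,0,0]]])

```text
time_s: 10.08
ee_pos: [551.2, 46.5, 110.4]
ee_rot: [-180.0, 0.2, -173.8]
force: [-0.4, 1.3, -0.1]
gripper_width: 28.5
gripper_force: 0.0
```

Call:
send_rows(steps=[[[0,0,0,0,0],[0,0,0,0,0],[0,0,0,0,0]]])

```text
time_s: 10.33
ee_pos: [551.1, 46.3, 109.8]
ee_rot: [-180.0, 0.3, -173.8]
force: [1.3, 0.4, 0.6]
gripper_width: 17.8
gripper_force: 15.0
```

Call:
send_rows(steps=[[[-0.1,0,-0.44,0,0],[-0.18,0,-0.44,0,0],[-0.21,0,-0.28,0,0],[-0.22,0,-0.28,0,0],[-0.28,0,-0.2,0,0]]])

```text
time_s: 10.75
ee_pos: [587.7, 50.3, 175.0]
ee_rot: [-180.0, -0.1, -173.8]
force: [-2.3, -0.9, 1.5]
gripper_width: 17.8
gripper_force: 15.0
```

Call:
send_rows(steps=[[[-0.29,0,-0.2,0,0],[-0.33,0,-0.11,0,0],[-0.33,0,-0.11,0,0],[-0.35,0,0,0,0],[-0.35,0,0,0,0]]])

```text
time_s: 11.17
ee_pos: [654.9, 57.8, 192.5]
ee_rot: [180.0, 0.1, -173.8]
force: [-1.0, 0.7, 1.0]
gripper_width: 17.6
gripper_force: 15.0
```

Call:
send_rows(steps=[[[-0.28,0,0.07,0,0],[-0.28,0,0.08,0,0],[0,0,0,0,0],[0,0,0,0,0]]])

```text
time_s: 11.5
ee_pos: [678.7, 60.4, 186.2]
ee_rot: [180.0, 0.3, -173.8]
force: [1.8, 0.3, 4.2]
gripper_width: 17.5
gripper_force: 15.0
```

Call:
send_rows(steps=[[[0,0,0,0,0.6],[0,0,0,0,0.6],[0,0,0,0,0.6],[0,0,-0.8,0,0.6],[0,0,-0.8,0,0.6]]])

```text
time_s: 11.92
ee_pos: [674.6, 59.9, 246.2]
ee_rot: [180.0, -0.4, -173.8]
force: [0.7, -0.6, 0.8]
gripper_width: 48.2
gripper_force: 0.0
```

Run:
```python
from h import *
need([431,-28,150])
```

```text
at [674.6  59.9 246.2] yaw -173.77 units [ 6.293 -1.524  2.404] turn None
```

Call:
send_rows(steps=[[[0.9,-0.218,0,0,0.7],[0.9,-0.218,0,0,0.7],[0.9,-0.218,0,0,0.7],[0.9,-0.218,0,0,0.7],[0.9,-0.218,0,0,0.7]]])

```text
time_s: 12.33
ee_pos: [499.9, -3.2, 247.8]
ee_rot: [180.0, -0.1, -173.7]
force: [0.1, -0.1, 0.4]
gripper_width: 64.0
gripper_force: 0.0
```

Call:
send_rows(steps=[[[0.9,-0.218,0,0,0.7],[0.9,-0.218,0,0,0.7],[0,0,0,0,0.7],[0,0,0,0,0.7],[0,0,0,0,0.7]]])

```text
time_s: 12.75
ee_pos: [433.1, -27.9, 248.6]
ee_rot: [180.0, 0.1, -173.8]
force: [0.4, -0.2, -0.1]
gripper_width: 63.6
gripper_force: 0.0
```

Run:
```python
from h import *
f=grab('wrist')
for o in lamps(f): print(*o)
f=grab('top');save(f,'pics/t2.png',(190,150,450,340),3)
for o in lamps(f): print(*o)
need([431,-28,150])
```

```text
[574. 196.] [376.5 264.5  51.3  61.2] (377.0, 266.6, 16.8)
[322. 213.] [430.5 -28.2  52.   61.3] (431.1, -28.1, 15.8)
[477. 225.] [422.6 160.   51.6  61.5] (422.9, 161.4, 16.5)
[267. 285.] [421.5 162.7  51.7  61.4] (421.4, 163.0, 15.6)
[334. 287.] [420.5 -27.8  51.8  60.7] (424.3, -26.9, 14.2)
[230. 301.] [375.8 267.7  52.   61.3] (375.5, 268.6, 16.0)
at [433.8 -27.7 248.3] yaw -173.74 units [7.100e-02 1.000e-03 2.457e+00] turn None
```

View pics/t2.png

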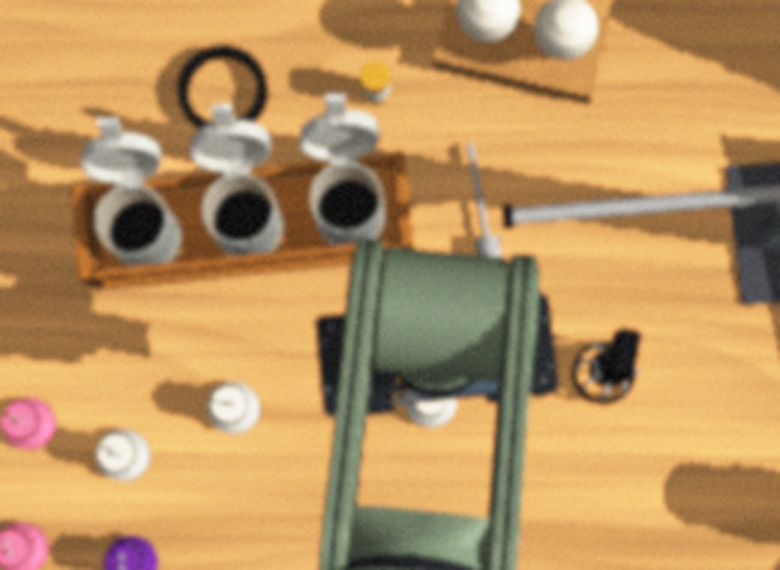

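All three tubes are open and the lamps have not moved. Grasping the right lamp.

Call:
send_rows(steps=[[[0.07,0,0.85,0,0.7],[0,0,0.85,0,0.7],[0,0,0.85,0,0.7],[0,0,0.85,0,0.7],[0,0,0.85,0,0.7]]])

```text
time_s: 13.27
ee_pos: [431.0, -27.8, 76.6]
ee_rot: [180.0, 0.0, -173.7]
force: [-0.2, -0.1, 0.4]
gripper_width: 63.6
gripper_force: 0.0
```

Call:
send_rows(steps=[[[0,0,0.5,0,0.7],[0,0,0.45,0,0.7],[0,0,0,0,0.7],[0,0,0,0,0.7],[0,0,0,0,0.7]]])

```text
time_s: 13.68
ee_pos: [431.4, -28.1, 40.9]
ee_rot: [-180.0, 0.1, -173.7]
force: [0.8, 0.2, 0.1]
gripper_width: 64.0
gripper_force: 0.0
```

Run:
```python
from h import *
need([431,-28,38])
```

```text
at [431.4 -28.1  40.9] yaw -173.74 units [0.01  0.003 0.072] turn None
```

Call:
send_rows(steps=[[[0,0,0.05,0,0.25],[0,0,0,0,0.25],[0,0,0,0,0.25],[0,0,0,0,0.25],[0,0,0,0,0.25]]])

```text
time_s: 14.1
ee_pos: [430.2, -28.2, 38.8]
ee_rot: [-180.0, 0.1, -173.8]
force: [-0.0, 0.5, -0.2]
gripper_width: 33.5
gripper_force: 0.1
```

Call:
send_rows(steps=[[[0,0,-0.7,0,0.25],[0,0,-0.9,0,0.25],[0,0,-0.9,0,0.25],[0,0,-0.9,0,0.25],[0,0,-0.6,0,0.25]]])

```text
time_s: 14.52
ee_pos: [430.8, -28.4, 201.9]
ee_rot: [-180.0, 0.3, -173.8]
force: [0.7, -0.2, -0.3]
gripper_width: 31.4
gripper_force: 15.0
```

Run:
```python
from h import *
C=cloud(grab('side'));D=cloud(grab('top'))
for n,c in(('side',C),('top',D)):
  for i in range(3):
    l=(c[...,:2]-CAP[i]); lx=l@XH; ly=l@YH; r=np.hypot(lx,ly)
    m=(c[...,2]>98)&(c[...,2]<112)&(r<42)&(lx<28)
    q=np.c_[lx[m],ly[m]]
    A=np.c_[2*q,np.ones(len(q))]; s=np.linalg.lstsq(A,(q**2).sum(1),rcond=None)[0]
    print(n,i,len(q),s[:2].round(1),np.sqrt(s[2]+s[:2]@s[:2]).round(1))
need(rackpt(0,0,1,190))
```

```text
side 0 62 [-0.7 -3.9] 32.5
side 1 50 [ 0.  -4.9] 32.6
side 2 54 [-1.  -4.8] 32.1
top 0 79 [-0.5  2.4] 32.2
top 1 79 [-0.5  2. ] 32.2
top 2 76 [-0.3  2.1] 32.2
at [432.7 -28.5 202.7] yaw -173.77 units [-4.536  1.519  0.318] turn None
```

Call:
send_rows(steps=[[[-0.75,0.253,0,0,0.25],[-0.75,0.253,0,0,0.25],[-0.75,0.253,0,0,0.25],[-0.75,0.253,0,0,0.25],[-0.75,0.253,0,0,0.25]]])

```text
time_s: 15.03
ee_pos: [574.0, 39.0, 196.8]
ee_rot: [180.0, -0.1, -173.8]
force: [0.9, -1.2, 0.2]
gripper_width: 31.4
gripper_force: 15.0
```

Call:
send_rows(steps=[[[-0.75,0.253,0,0,0.25],[0,0,0,0,0.25],[0,0,0,0,0.25],[0,0,0,0,0.25]]])

```text
time_s: 15.37
ee_pos: [601.0, 51.4, 196.9]
ee_rot: [-180.0, -0.2, -173.8]
force: [-0.6, -0.4, -0.2]
gripper_width: 31.5
gripper_force: 15.0
```

Run:
```python
from h import *
f=grab('side');save(f,'pics/s2.png',(270,130,430,250),4)
need(rackpt(0,0,1,107))
```

```text
at [600.8  51.2 197.5] yaw -173.78 units [-0.141 -0.006  2.262] turn None
```

View pics/s2.png

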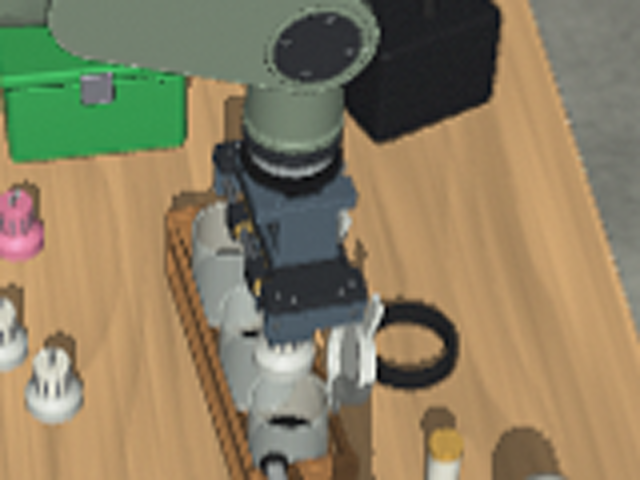

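The lamp is held above the right tube, its face at (283,355) in the crop. Lowering.

Call:
send_rows(steps=[[[-0.14,0,0,0,0.25],[0,0,0.6,0,0.25],[0,0,0.6,0,0.25],[0,0,0.6,0,0.25],[0,0,0,0,0.25]]])

```text
time_s: 15.83
ee_pos: [604.2, 51.6, 122.0]
ee_rot: [180.0, -0.5, -173.8]
force: [-0.6, -0.3, -1.1]
gripper_width: 30.9
gripper_force: 15.0
```

Call:
send_rows(steps=[[[0,0,0.4,0,0.25],[0,0,0,0,0.25],[0,0,0,0,0.25]]])

```text
time_s: 16.08
ee_pos: [607.8, 52.0, 111.2]
ee_rot: [180.0, 0.0, -173.8]
force: [0.2, 0.3, 0.6]
gripper_width: 31.1
gripper_force: 15.0
```

Run:
```python
from h import *
need(rackpt(0,0,1,107))
```

```text
at [607.8  52.  111.2] yaw -173.79 units [ 0.034 -0.007  0.104] turn None
```

Call:
send_rows(steps=[[[0,0,0.1,0,0.25],[0,0,0,0,0.6],[0,0,0,0,0.6],[0,0,0,0,0.6],[0,0,0,0,0.6]]])

```text
time_s: 16.5
ee_pos: [608.2, 52.3, 106.9]
ee_rot: [180.0, 0.1, -173.8]
force: [-0.0, 0.5, -0.4]
gripper_width: 53.6
gripper_force: 0.0
```

Call:
send_rows(steps=[[[0,0,-0.8,0,0.6],[0,0,-0.9,0,0.6],[0,0,-0.9,0,0.6],[0,0,-0.5,0,0.6],[0,0,0,0,0.6]]])

```text
time_s: 16.92
ee_pos: [610.7, 52.5, 236.6]
ee_rot: [-180.0, 0.7, -173.8]
force: [-0.1, -0.1, 0.4]
gripper_width: 54.6
gripper_force: 0.0
```

Run:
```python
from h import *
f=grab('wrist')
for o in lamps(f): print(*o)
C=cloud(grab('side'));l=C[...,:2]-CAP[0];m=(np.hypot(*np.moveaxis(l,-1,0))<28)&(C[...,2]>60)&(C[...,2]<150);print(m.sum(),C[m][:,2].max() if m.any() else 0,np.median(C[m],0))
need([422.9,161.5,200])
```

```text
[514.  18.] [389.3 225.4  51.2  61.3] (383.0, 226.6, 16.1)
[446.  50.] [424.3 160.8  51.6  61.1] (423.8, 161.8, 16.1)
119 109.34582035243625 [605.33501039  48.24705003  95.799586  ]
at [608.   52.3 231.1] yaw -173.76 units [4.305 3.217 0.777] turn None
```

The right lamp is seated, top at z=109. One lamp has been knocked to about (385,226). I'll take the middle lamp next.

Call:
send_rows(steps=[[[0.72,0.536,0,0,0.55],[0.72,0.536,0,0,0.55],[0.72,0.536,0,0,0.55],[0.72,0.536,0,0,0.55],[0.72,0.536,0,0,0.55]]])

```text
time_s: 17.43
ee_pos: [450.4, 143.4, 228.2]
ee_rot: [-180.0, -0.2, -173.8]
force: [-1.1, 0.5, 0.8]
gripper_width: 49.9
gripper_force: 0.0
```

Call:
send_rows(steps=[[[0.72,0.536,0,0,0.55],[0,0,0.7,0,0.55],[0,0,0,0,0.55],[0,0,0,0,0.55]]])

```text
time_s: 17.77
ee_pos: [420.6, 160.9, 200.5]
ee_rot: [-179.9, -0.3, -173.7]
force: [0.6, -0.0, 0.2]
gripper_width: 50.3
gripper_force: 0.0
```

Run:
```python
from h import *
f=grab('wrist')
for o in lamps(f): print(*o)
need([422.9,161.5,38])
```

```text
[387. 194.] [380.5 226.1  51.9  61.6] (380.9, 226.6, 15.8)
[323. 225.] [422.3 161.9  52.   61.9] (423.0, 162.0, 15.8)
[527. 239.] [406.1 361.7  53.8  61.5] (407.3, 362.7, 10.6)
at [422.1 161.  201.7] yaw -173.77 units [-0.022  0.009  4.091] turn None
```

Call:
send_rows(steps=[[[-0.02,0.01,0.8,0,0.55],[0,0,0.8,0,0.55],[0,0,0.8,0,0.55],[0,0,0.8,0,0.55],[0,0,0.6,0,0.55]]])

```text
time_s: 18.23
ee_pos: [423.6, 161.2, 48.6]
ee_rot: [-180.0, -0.1, -173.9]
force: [0.2, 1.3, -0.3]
gripper_width: 50.0
gripper_force: 0.0
```

Call:
send_rows(steps=[[[0,0,0.27,0,0.55],[0,0,0,0,0.55],[0,0,0,0,0.25],[0,0,0,0,0.25],[0,0,0,0,0.25]]])

```text
time_s: 18.65
ee_pos: [424.4, 162.1, 40.8]
ee_rot: [180.0, 0.2, -173.8]
force: [-0.7, 0.7, -0.5]
gripper_width: 32.7
gripper_force: 0.1
```

Call:
send_rows(steps=[[[0,0,0,0,0.25],[0,0,-0.7,0,0.25],[0,0,-0.9,0,0.25],[0,0,-0.9,0,0.25],[0,0,-0.9,0,0.25]]])

```text
time_s: 19.07
ee_pos: [422.6, 161.7, 177.8]
ee_rot: [180.0, 0.0, -173.8]
force: [1.0, -0.2, -1.0]
gripper_width: 31.3
gripper_force: 15.0
```

Call:
send_rows(steps=[[[0,0,-0.6,0,0.25],[0,0,0,0,0.25]]])

```text
time_s: 19.23
ee_pos: [426.1, 163.0, 205.7]
ee_rot: [179.8, 0.7, -173.8]
force: [0.2, 0.3, -0.7]
gripper_width: 31.4
gripper_force: 15.0
```

Run:
```python
from h import *
need(rackpt(1,0,1,200))
```

```text
at [426.1 163.  205.7] yaw -173.76 units [-4.175 -0.758  0.143] turn None
```

Call:
send_rows(steps=[[[-0.84,-0.15,0,0,0.25],[-0.84,-0.15,0,0,0.25],[-0.84,-0.15,0,0,0.25],[-0.84,-0.15,0,0,0.25],[-0.84,-0.15,0,0,0.25]]])

```text
time_s: 19.65
ee_pos: [594.2, 150.0, 199.2]
ee_rot: [180.0, -0.0, -173.8]
force: [0.1, 0.6, -1.0]
gripper_width: 31.2
gripper_force: 15.0
```

Call:
send_rows(steps=[[[0,0,0,0,0.25],[0,0,0.6,0,0.25],[0,0,0,0,0.25],[0,0,0,0,0.25]]])

```text
time_s: 19.98
ee_pos: [591.5, 150.0, 174.1]
ee_rot: [-180.0, -0.3, -173.8]
force: [-0.2, -0.3, -1.0]
gripper_width: 31.5
gripper_force: 15.0
```

Run:
```python
from h import *
need(rackpt(1,0,1,106));
```

```text
at [591.5 150.  174.1] yaw -173.76 units [-0.099  0.014  1.702] turn None
```

Call:
send_rows(steps=[[[-0.1,0.01,0,0,0.25],[0,0,0.6,0,0.25],[0,0,0.6,0,0.25],[0,0,0.48,0,0.25],[0,0,0,0,0.25]]])

```text
time_s: 20.4
ee_pos: [595.1, 150.9, 105.8]
ee_rot: [-180.0, -0.3, -173.7]
force: [0.6, -1.0, -0.5]
gripper_width: 31.4
gripper_force: 15.0
```

Call:
send_rows(steps=[[[0,0,0,0,0.25],[0,0,0,0,0.6],[0,0,0,0,0.6],[0,0,0,0,0.6],[0,0,0,0,0.6]]])

```text
time_s: 20.82
ee_pos: [597.7, 151.3, 109.7]
ee_rot: [180.0, 0.1, -173.8]
force: [-0.2, -0.1, 0.3]
gripper_width: 53.6
gripper_force: 0.0
```

Call:
send_rows(steps=[[[0,0,-0.8,0,0.6],[0,0,-0.9,0,0.6],[0,0,-0.9,0,0.6],[0,0,-0.5,0,0.6],[0,0,0,0,0.6]]])

```text
time_s: 21.23
ee_pos: [599.8, 151.7, 239.0]
ee_rot: [179.9, 0.7, -173.8]
force: [0.6, 0.6, 0.4]
gripper_width: 54.6
gripper_force: 0.0
```

Run:
```python
from h import *
C=cloud(grab('side'));
for i in (0,1):
    l=C[...,:2]-CAP[i];m=(np.hypot(*np.moveaxis(l,-1,0))<28)&(C[...,2]>60)&(C[...,2]<150);print(m.sum(),C[m][:,2].max() if m.any() else 0,np.median(C[m],0))
for o in lamps(grab('wrist')): print(*o)
need([380.9,226.5,200])
```

```text
113 110.22422537547459 [605.06474769  46.92949104  95.74092631]
104 113.44925660084414 [593.53764691 144.4001725   95.25435573]
[416.  20.] [388.1 226.2  51.4  61.3] (382.0, 226.5, 15.7)
at [597.3 151.1 233.3] yaw -173.77 units [5.173 2.46  0.834] turn None
```

Call:
send_rows(steps=[[[0.86,0.41,0,0,0.55],[0.86,0.41,0,0,0.55],[0.86,0.41,0,0,0.55],[0.86,0.41,0,0,0.55],[0.86,0.41,0,0,0.55]]])

```text
time_s: 21.75
ee_pos: [414.4, 213.6, 230.3]
ee_rot: [-179.9, -0.2, -173.8]
force: [0.6, 0.2, 0.7]
gripper_width: 50.0
gripper_force: 0.0
```

Call:
send_rows(steps=[[[0.86,0.41,0,0,0.55],[0,0,0.7,0,0.55],[0,0,0,0,0.55],[0,0,0,0,0.55]]])

```text
time_s: 22.08
ee_pos: [379.9, 225.8, 202.7]
ee_rot: [-179.9, -0.3, -173.7]
force: [0.4, 0.7, -0.4]
gripper_width: 50.4
gripper_force: 0.0
```

Run:
```python
from h import *
f=grab('wrist')
for o in lamps(f): print(*o)
need([381,226.5,38])
```

```text
[323. 224.] [380.1 226.8  52.   62. ] (380.8, 226.7, 15.8)
at [381.3 226.2 203.8] yaw -173.78 units [0.007 0.008 4.144] turn None
```

Call:
send_rows(steps=[[[0,0.01,0.8,0,0.55],[0,0,0.8,0,0.55],[0,0,0.8,0,0.55],[0,0,0.8,0,0.55],[0,0,0.6,0,0.55]]])

```text
time_s: 22.55
ee_pos: [382.1, 226.4, 50.6]
ee_rot: [-180.0, -0.1, -173.9]
force: [0.1, -0.8, -0.6]
gripper_width: 50.7
gripper_force: 0.0
```

Call:
send_rows(steps=[[[0,0,0.32,0,0.55],[0,0,0,0,0.55],[0,0,0,0,0.25],[0,0,0,0,0.25],[0,0,0,0,0.25]]])

```text
time_s: 22.97
ee_pos: [382.7, 227.5, 40.8]
ee_rot: [179.9, 0.2, -173.8]
force: [0.1, 0.3, 0.3]
gripper_width: 32.7
gripper_force: 0.4
```

Call:
send_rows(steps=[[[0,0,0,0,0.25],[0,0,-0.7,0,0.25],[0,0,-0.9,0,0.25],[0,0,-0.9,0,0.25],[0,0,-0.9,0,0.25]]])

```text
time_s: 23.38
ee_pos: [380.9, 226.8, 177.9]
ee_rot: [180.0, 0.0, -173.8]
force: [0.9, 0.4, 0.1]
gripper_width: 31.2
gripper_force: 15.0
```

Call:
send_rows(steps=[[[0,0,-0.6,0,0.25],[0,0,0,0,0.25]]])

```text
time_s: 23.55
ee_pos: [384.1, 228.6, 205.7]
ee_rot: [179.7, 0.7, -173.8]
force: [0.8, 0.9, -0.4]
gripper_width: 31.4
gripper_force: 15.0
```

Run:
```python
from h import *
need(rackpt(2,0,1,200))
```

```text
at [384.1 228.6 205.7] yaw -173.76 units [-5.033e+00 -2.000e-03  1.430e-01] turn None
```

Call:
send_rows(steps=[[[-0.84,0,0,0,0.25],[-0.84,0,0,0,0.25],[-0.84,0,0,0,0.25],[-0.84,0,0,0,0.25],[-0.84,0,0,0,0.25]]])

```text
time_s: 23.97
ee_pos: [549.2, 245.1, 199.2]
ee_rot: [-180.0, -0.0, -173.8]
force: [1.0, 0.7, -0.2]
gripper_width: 31.4
gripper_force: 15.0
```

Call:
send_rows(steps=[[[-0.84,0,0,0,0.25],[0,0,0.6,0,0.25],[0,0,0,0,0.25],[0,0,0,0,0.25]]])

```text
time_s: 24.3
ee_pos: [580.1, 248.2, 173.6]
ee_rot: [-179.9, -0.3, -173.8]
force: [0.2, -0.4, 0.2]
gripper_width: 31.3
gripper_force: 15.0
```

Run:
```python
from h import *
need(rackpt(2,0,1,106));
```

```text
at [580.1 248.2 173.6] yaw -173.78 units [-0.11   0.043  1.691] turn None
```

Call:
send_rows(steps=[[[-0.1,0.03,0,0,0.25],[0,0,0.6,0,0.25],[0,0,0.6,0,0.25],[0,0,0.48,0,0.25],[0,0,0,0,0.25]]])

```text
time_s: 24.72
ee_pos: [583.5, 250.0, 106.1]
ee_rot: [-179.9, -0.2, -173.7]
force: [0.2, 0.7, -0.6]
gripper_width: 31.2
gripper_force: 15.0
```

Call:
send_rows(steps=[[[0,0,0,0,0.25],[0,0,0,0,0.6],[0,0,0,0,0.6],[0,0,0,0,0.6],[0,0,0,0,0.6]]])

```text
time_s: 25.13
ee_pos: [586.0, 250.7, 109.7]
ee_rot: [180.0, 0.1, -173.8]
force: [0.4, -0.5, -0.3]
gripper_width: 53.9
gripper_force: 0.0
```

Call:
send_rows(steps=[[[0,0,-0.8,0,0.5],[0,0,-0.9,0,0.5],[0,0,-0.9,0,0.5],[0,0,-0.5,0,0.5],[0,0,0,0,0.5]]])

```text
time_s: 25.55
ee_pos: [587.9, 251.5, 239.1]
ee_rot: [179.8, 0.7, -173.8]
force: [0.9, 0.0, 0.9]
gripper_width: 45.8
gripper_force: 0.0
```

Call:
send_rows(steps=[[[0.9,0,-0.2,0,0.5],[0.9,0,0,0,0.5],[0.9,0,0,0,0.5],[0.9,0,0,0,0.5],[0,0,0,0,0.5]]])

```text
time_s: 25.97
ee_pos: [435.2, 233.1, 239.6]
ee_rot: [-179.9, -0.4, -173.7]
force: [-0.0, 0.2, 0.1]
gripper_width: 45.5
gripper_force: 0.0
```

Run:
```python
from h import *
f=grab('top');C=cloud(f);save(f,'pics/t3.png',(200,160,340,260),5)
C2=cloud(grab('side'))
for c in (C,C2):
  for i in (0,1,2):
    l=c[...,:2]-CAP[i];m=(np.hypot(*np.moveaxis(l,-1,0))<26)&(c[...,2]>60)&(c[...,2]<150);P=c[m];print(m.sum(),np.percentile(P[:,2],[90,97,100]).round(1),np.median(P,0).round())
    # tab of open cap
    lx=l@XH;ly=l@YH;m=(abs(ly)<30)&(lx>40)&(lx<120)&(c[...,2]>172)&(c[...,2]<230);P=np.c_[lx[m],ly[m],c[m][:,2]];print('  tab',len(P),P.mean(0).round(1) if len(P) else '',P.max(0).round() if len(P) else '')
s=env.state();print(s['ee_pos'])
```

```text
209 [104.5 108.7 114.1] [601.  50.  94.]
  tab 73 [ 61.6   1.7 187.5] [ 72.  18. 208.]
213 [103.1 106.4 113. ] [590. 149.  89.]
  tab 81 [ 63.4   0.6 186. ] [ 74.  17. 206.]
193 [103.9 107.8 114.5] [578. 248.  95.]
  tab 83 [ 61.    1.5 185.2] [ 72.  22. 208.]
94 [103.6 108.  111.1] [605.  46.  96.]
  tab 42 [ 64.2  -4.9 187.7] [ 72.  12. 202.]
91 [104.3 107.7 109.9] [594. 144.  97.]
  tab 40 [ 65.9  -4.8 187.4] [ 74.  10. 209.]
76 [105.8 108.6 110.1] [582. 243.  95.]
  tab 38 [ 63.1  -4.1 186.7] [ 71.  13. 204.]
[441.24786947 234.59982272 240.42829212]
```

View pics/t3.png

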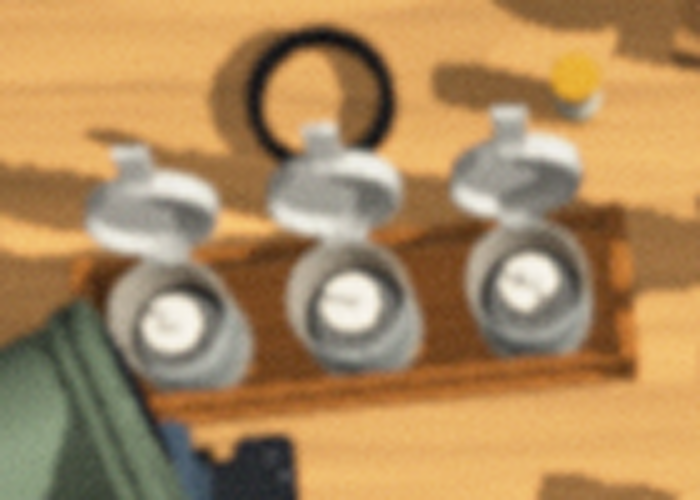

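All three lamps stand in their tubes, at (172,322), (350,300) and (528,282) in the crop. I'll close the left cap from behind with shut fingers.

Call:
send_rows(steps=[[[-0.865,0,0,0,0],[-0.865,0,0,0,0],[-0.865,0,0,0,0],[-0.865,0,0,0,0],[-0.865,0,0,0,0]]])

```text
time_s: 26.48
ee_pos: [617.3, 253.6, 239.4]
ee_rot: [-180.0, 0.0, -173.8]
force: [-0.4, 0.3, 0.5]
gripper_width: 15.2
gripper_force: 0.0
```

Call:
send_rows(steps=[[[-0.865,0,0,0,0],[-0.865,0,0,0,0],[0,0,0,0,0],[0,0,0,0,0],[0,0,0,0,0]]])

```text
time_s: 26.9
ee_pos: [683.2, 260.9, 239.1]
ee_rot: [-180.0, -0.1, -173.8]
force: [-1.4, 0.1, 0.9]
gripper_width: 0.6
gripper_force: 0.0
```

Run:
```python
from h import *
need(rackpt(2,97,1,181)); print(env.state()['gripper_width'])
```

```text
at [683.2 260.9 239.1] yaw -173.79 units [0.062 0.016 1.451] turn None
0.5681726907913088
```

Call:
send_rows(steps=[[[0,0,0.75,0,0],[0,0,0.7,0,0],[0,0,0,0,0],[0.45,0,0,0,0],[0.35,0,-0.06,0,0]]])

```text
time_s: 27.32
ee_pos: [650.2, 257.5, 185.3]
ee_rot: [-180.0, -0.0, -173.8]
force: [0.7, -0.6, 0.2]
gripper_width: 0.8
gripper_force: 0.3
```

Call:
send_rows(steps=[[[0.35,0,-0.06,0,0],[0.39,0,0.08,0,0],[0.39,0,0.1,0,0],[0.34,0,0.22,0,0],[0.34,0,0.23,0,0]]])

```text
time_s: 27.73
ee_pos: [579.0, 250.1, 164.9]
ee_rot: [179.9, 0.3, -173.7]
force: [1.0, -0.0, -0.5]
gripper_width: 0.5
gripper_force: 0.3
```

Call:
send_rows(steps=[[[0.17,0,0.25,0,0],[0.18,0,0.25,0,0],[0.09,0,0.26,0,0],[0.09,0,0.26,0,0],[0,0,0,0,0]]])

```text
time_s: 28.15
ee_pos: [556.4, 247.2, 121.5]
ee_rot: [-180.0, -0.1, -173.7]
force: [0.3, 0.0, -0.6]
gripper_width: 0.6
gripper_force: 0.0
```

Run:
```python
from h import *
need(rackpt(2,-28,1,118)); print(env.state()['force'])
```

```text
at [556.4 247.2 121.5] yaw -173.73 units [-0.001  0.001  0.088] turn None
[ 0.25343096  0.01058502 -0.62627987]
```

Call:
send_rows(steps=[[[0,0,0.1,0,0],[0,0,0.05,0,0],[0,0,0,0,0]]])

```text
time_s: 28.4
ee_pos: [558.6, 247.9, 118.9]
ee_rot: [179.9, 0.1, -173.8]
force: [-4.7, -0.3, 11.4]
gripper_width: 0.4
gripper_force: 5.7
```

Call:
send_rows(steps=[[[0,0,0.08,0,0],[0,0,0,0,0],[0,0,0,0,0]]])

```text
time_s: 28.65
ee_pos: [558.5, 247.9, 118.4]
ee_rot: [179.9, 0.2, -173.8]
force: [-9.5, -2.8, 24.7]
gripper_width: 0.7
gripper_force: 12.4
```

Run:
```python
from h import *
need(rackpt(2,-28,1,118)); print(env.state()['force'])
f=grab('side');save(f,'pics/s3.png',(280,130,400,250),5)
```

```text
at [558.5 247.9 118.4] yaw -173.77 units [ 0.053 -0.011  0.009] turn None
[-9.47251157 -2.84377825 24.73674502]
```

View pics/s3.png

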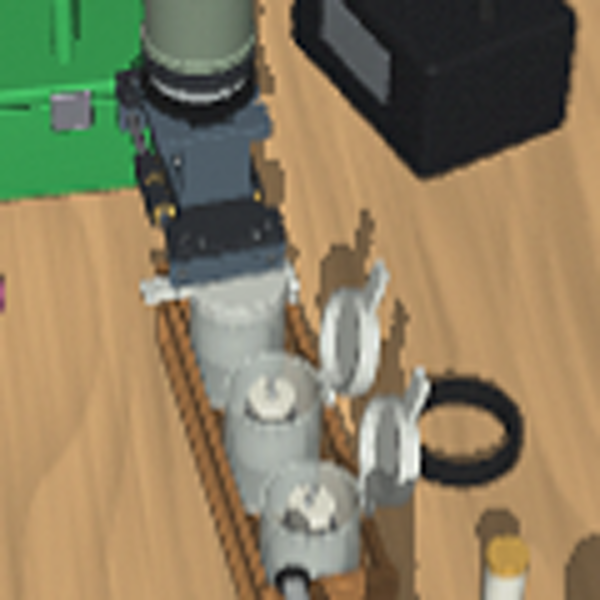

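The left cap is pressed shut, at (235,300) in the crop, with 25 N and tip z=118. Same for the middle cap.

Call:
send_rows(steps=[[[0,0,-0.7,0,0],[0,0,-0.8,0,0],[0,0,-0.8,0,0],[0,0,-0.85,0,0],[0,0,0,0,0]]])

```text
time_s: 29.12
ee_pos: [561.8, 249.0, 247.2]
ee_rot: [179.7, 0.9, -173.8]
force: [1.4, -0.7, 0.1]
gripper_width: 0.5
gripper_force: 0.0
```

Call:
send_rows(steps=[[[-0.63,-0.5,0,0,0],[-0.63,-0.5,0,0,0],[-0.63,-0.5,0,0,0],[-0.63,-0.5,0,0,0],[-0.63,-0.5,0,0,0]]])

```text
time_s: 29.53
ee_pos: [695.8, 160.9, 239.3]
ee_rot: [180.0, 0.1, -173.8]
force: [0.8, -0.3, -0.1]
gripper_width: 0.2
gripper_force: 0.0
```

Call:
send_rows(steps=[[[0,0,0,0,0],[0,0,0,0,0],[0,0,0,0,0]]])

```text
time_s: 29.78
ee_pos: [694.0, 162.0, 238.3]
ee_rot: [180.0, 0.0, -173.8]
force: [-0.1, -0.1, 0.3]
gripper_width: 0.6
gripper_force: 0.0
```

Run:
```python
from h import *
need(rackpt(1,98,1,181))
```

```text
at [694.  162.  238.3] yaw -173.78 units [3.100e-02 1.000e-03 1.434e+00] turn None
```

Call:
send_rows(steps=[[[0.03,0,0.75,0,0],[0,0,0.7,0,0],[0,0,0,0,0],[0.45,0,0,0,0],[0.35,0,-0.06,0,0]]])

```text
time_s: 30.2
ee_pos: [660.3, 159.0, 182.9]
ee_rot: [180.0, -0.0, -173.7]
force: [1.7, 0.4, -0.5]
gripper_width: 0.7
gripper_force: 0.3
```

Call:
send_rows(steps=[[[0.35,0,-0.06,0,0],[0.39,0,0.08,0,0],[0.39,0,0.1,0,0],[0.34,0,0.22,0,0],[0.34,0,0.23,0,0]]])

```text
time_s: 30.62
ee_pos: [589.2, 151.3, 162.3]
ee_rot: [180.0, 0.3, -173.7]
force: [1.6, 0.2, -0.1]
gripper_width: 0.3
gripper_force: 0.3
```

Call:
send_rows(steps=[[[0.17,0,0.25,0,0],[0.18,0,0.25,0,0],[0.09,0,0.26,0,0],[0.09,0,0.26,0,0],[0,0,0,0,0]]])

```text
time_s: 31.03
ee_pos: [567.4, 148.8, 119.7]
ee_rot: [180.0, 0.0, -173.7]
force: [-0.1, 0.0, 0.6]
gripper_width: 0.5
gripper_force: 0.0
```

Call:
send_rows(steps=[[[0,0,0.1,0,0],[0,0,0.05,0,0],[0,0,0,0,0],[0,0,0.05,0,0],[0,0,0,0,0]]])

```text
time_s: 31.45
ee_pos: [568.2, 148.9, 118.1]
ee_rot: [179.9, 0.2, -173.7]
force: [-11.5, -1.3, 29.6]
gripper_width: 0.5
gripper_force: 14.8
```

Call:
send_rows(steps=[[[0,0,-0.7,0,0],[0,0,-0.8,0,0],[0,0,-0.8,0,0],[0,0,-0.85,0,0],[0,0,0,0,0]]])

```text
time_s: 31.87
ee_pos: [571.9, 149.3, 246.0]
ee_rot: [179.9, 0.9, -173.7]
force: [0.8, 0.5, 0.8]
gripper_width: 0.7
gripper_force: 0.0
```

Call:
send_rows(steps=[[[-0.63,-0.5,0,0,0],[-0.63,-0.5,0,0,0],[-0.63,-0.5,0,0,0],[-0.63,-0.5,0,0,0],[-0.63,-0.5,0,0,0]]])

```text
time_s: 32.28
ee_pos: [705.5, 61.8, 237.9]
ee_rot: [180.0, 0.1, -173.7]
force: [-0.1, 0.6, 0.2]
gripper_width: 0.7
gripper_force: 0.0
```

Call:
send_rows(steps=[[[0,0,0,0,0],[0,0,0,0,0],[0,0,0,0,0]]])

```text
time_s: 32.53
ee_pos: [703.9, 62.8, 237.1]
ee_rot: [180.0, -0.0, -173.8]
force: [-0.4, 0.6, 0.1]
gripper_width: 0.8
gripper_force: 0.0
```

Run:
```python
from h import *
need(rackpt(0,97,1,181))
```

```text
at [703.9  62.8 237.1] yaw -173.75 units [ 0.025 -0.007  1.402] turn None
```

Call:
send_rows(steps=[[[0.03,0,0.7,0,0],[0,0,0.7,0,0],[0,0,0,0,0],[0.45,0,0,0,0],[0.35,0,-0.06,0,0]]])

```text
time_s: 32.95
ee_pos: [670.2, 59.6, 183.7]
ee_rot: [180.0, -0.0, -173.7]
force: [-0.1, -0.2, 0.4]
gripper_width: 0.8
gripper_force: 0.3
```

Call:
send_rows(steps=[[[0.35,0,-0.06,0,0],[0.39,0,0.08,0,0],[0.39,0,0.1,0,0],[0.34,0,0.22,0,0],[0.34,0,0.23,0,0]]])

```text
time_s: 33.37
ee_pos: [599.2, 51.7, 163.0]
ee_rot: [180.0, 0.3, -173.7]
force: [0.0, 0.5, 0.3]
gripper_width: 0.6
gripper_force: 0.3
```

Call:
send_rows(steps=[[[0.17,0,0.25,0,0],[0.18,0,0.25,0,0],[0.09,0,0.26,0,0],[0.09,0,0.26,0,0],[0,0,0,0,0]]])

```text
time_s: 33.78
ee_pos: [576.5, 49.2, 119.8]
ee_rot: [180.0, -0.1, -173.7]
force: [-0.8, 0.5, -1.9]
gripper_width: 0.5
gripper_force: 0.0
```

Call:
send_rows(steps=[[[0,0,0.1,0,0],[0,0,0.05,0,0],[0,0,0,0,0],[0,0,0.05,0,0],[0,0,0,0,0]]])

```text
time_s: 34.2
ee_pos: [578.0, 49.1, 118.2]
ee_rot: [180.0, 0.1, -173.7]
force: [-10.8, -1.0, 27.9]
gripper_width: 0.0
gripper_force: 13.6
```

Call:
send_rows(steps=[[[0,0,-0.7,0,0],[0,0,-0.95,0,0],[0,0,-0.95,0,0],[0,0,-0.95,0,0],[0,0,-0.95,0,0]]])

```text
time_s: 34.62
ee_pos: [578.2, 48.9, 295.3]
ee_rot: [180.0, 0.2, -173.7]
force: [0.9, 0.9, 0.4]
gripper_width: 0.4
gripper_force: 0.0
```

Call:
send_rows(steps=[[[0.52,-0.61,-0.4,0,0.5],[0.52,-0.61,-0.4,0,0.5],[0.52,-0.61,0,0,0.5],[0.52,-0.61,0,0,0.5],[0.52,-0.61,0,0,0.5]]])

```text
time_s: 35.03
ee_pos: [487.5, -84.8, 325.6]
ee_rot: [-179.9, 0.2, -173.7]
force: [1.2, -0.2, -0.1]
gripper_width: 30.7
gripper_force: 0.0
```

Call:
send_rows(steps=[[[0.52,-0.61,0,0,0.5],[0,0,0,0,0.5],[0,0,0,0,0.5],[0,0,0,0,0.5]]])

```text
time_s: 35.37
ee_pos: [470.6, -110.2, 324.7]
ee_rot: [-180.0, 0.1, -173.8]
force: [-0.4, 0.3, 0.0]
gripper_width: 45.3
gripper_force: 0.0
```

Run:
```python
from h import *
import pickle
f=grab('wrist');pickle.dump(f,open('w4.pkl','wb'));save(f,'pics/w4.png')
C=cloud(f)
m=(C[...,2]>181)&(C[...,2]<198)&(np.hypot(C[...,0]-455,C[...,1]+190)<60)
P=C[m];print(len(P),P.mean(0).round(1))
if len(P)>20:
    r=cv2.minAreaRect(P[:,:2].astype(np.float32));print(r,cv2.boxPoints(r).round(1).tolist())
m=(C[...,2]>20)&(C[...,2]<80)&(np.hypot(C[...,0]-455,C[...,1]+190)<60);P=C[m];print(P.mean(0).round(1),P.min(0),P.max(0))
t=cloud(grab('top'));s=cloud(grab('side'))
for c in(t,s):
    for i in range(3):
        l=c[...,:2]-CAP[i];lx=l@XH;ly=l@YH;m=(np.hypot(lx,ly)<30)&(c[...,2]>60)&(c[...,2]<180)
        P=np.c_[lx[m],ly[m],c[m][:,2]];A=np.c_[P[:,:2],np.ones(len(P))];print(len(P),np.median(P[:,2]).round(1),np.linalg.lstsq(A,P[:,2],rcond=None)[0].round(3))
```

```text
923 [ 459.1 -194.2  187.7]
((459.9846496582031, -195.072021484375), (20.226463317871094, 40.05393981933594), 78.89668273925781) [[438.3999938964844, -201.10000610351562], [477.70001220703125, -208.89999389648438], [481.6000061035156, -189.0], [442.29998779296875, -181.3000030517578]]
[ 457.  -185.9   54.7] [ 431.51016509 -212.1876529    20.0235604 ] [ 488.06380807 -166.68482373   78.94251598]
373 118.8 [ 1.00000e-03 -9.00000e-03  1.18612e+02]
366 118.7 [-2.00000e-02 -2.40000e-02  1.18696e+02]
367 118.6 [ 1.20000e-02 -9.00000e-03  1.18728e+02]
204 115.9 [-2.00000e-02  1.29000e-01  1.14738e+02]
197 116.7 [1.07000e-01 1.03000e-01 1.15469e+02]
174 116.2 [-9.00000e-03  1.18000e-01  1.15359e+02]
```

View pics/w4.png

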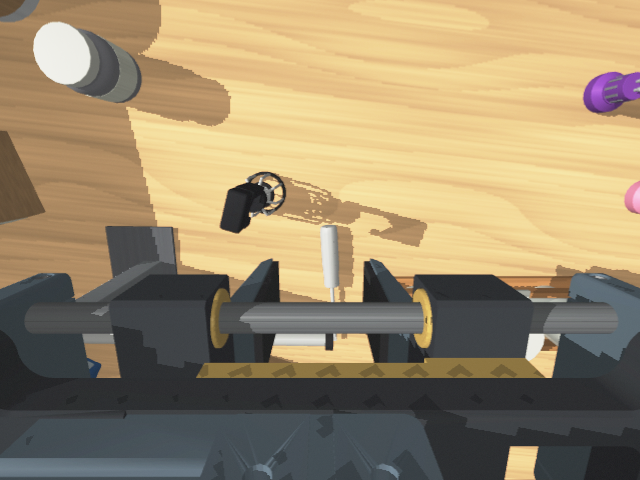

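The crown is at (237,207), 40×20 mm, centred at (460,-195) at z=188; its long axis lies at -11.2°. Next, which side the stem is on.

Run:
```python
from h import *
import pickle
d=np.load('c0.npz')
a=np.radians(-11.2);u=np.array([np.cos(a),np.sin(a)]);v=np.array([-u[1],u[0]]);c0=np.array([460,-195])
for n,C in(('top',d['t']),('side',d['s']),('w1',cloud(pickle.load(open('w1.pkl','rb')))),('w2',cloud(pickle.load(open('w2.pkl','rb')))),('w4',cloud(pickle.load(open('w4.pkl','rb'))))):
    l=C[...,:2]-c0; x=l@u;y=l@v
    for z0,z1 in((112,124),(124,136),(140,156),(165,180),(180,195)):
        m=(np.hypot(x,y)<45)&(C[...,2]>z0)&(C[...,2]<z1)
        if m.sum()>2: print(n,z0,m.sum(),'x',np.percentile(x[m],[5,50,95]).round(),'y',np.percentile(y[m],[5,50,95]).round())
# bar fit from top+side+w4
for n,C in(('top',d['t']),('side',d['s']),('w4',cloud(pickle.load(open('w4.pkl','rb'))))):
    m=(C[...,2]>192)&(C[...,2]<215)&(C[...,0]>540)&(C[...,0]<620)&(C[...,1]>-320)&(C[...,1]<-95); P=C[m]
    if len(P)<20: print(n,len(P)); continue
    q=np.polyfit(P[:,1],P[:,0],1);print(n,len(P),'x at y=-200',np.polyval(q,-200).round(1),'slope',q[0].round(4),np.degrees(np.arctan(q[0])).round(2),'z95',np.percentile(P[:,2],[50,95]).round(1))
```

```text
top 112 3 x [-21. -21. -16.] y [-7.  3.  9.]
top 124 3 x [-22. -22. -19.] y [-1.  1. 10.]
top 140 10 x [-22. -21.  13.] y [-8.  5. 11.]
top 165 10 x [-22. -10.  13.] y [ 3. 10. 11.]
top 180 119 x [-20.  -3.  16.] y [-8.  1. 10.]
side 112 7 x [-22. -17. -14.] y [-11. -10.  -4.]
side 124 13 x [-22. -17.  -3.] y [-15.  -9.  -6.]
side 140 18 x [-22.  -3.  16.] y [-13. -10.  -8.]
side 165 39 x [-19.  -1.  17.] y [-14. -12.   5.]
side 180 83 x [-21.  -2.  16.] y [-15.  -6.   4.]
w2 112 118 x [-20. -19. -12.] y [-7.  9. 10.]
w2 124 116 x [-20. -18. -12.] y [-4.  9. 11.]
w2 140 76 x [-20. -14.  18.] y [ 8. 10. 11.]
w4 112 38 x [-20. -20. -13.] y [-8.  4. 10.]
w4 124 40 x [-20. -20. -13.] y [-8.  5. 10.]
w4 140 83 x [-20. -19.  17.] y [-7.  9. 10.]
w4 165 131 x [-20.  -8.  15.] y [-5. 10. 10.]
w4 180 934 x [-19.  -1.  17.] y [-9.  1. 10.]
top 466 x at y=-200 579.9 slope -0.0949 -5.42 z95 [205.  210.7]
side 297 x at y=-200 580.3 slope -0.0959 -5.48 z95 [203.5 209.5]
w4 838 x at y=-200 583.4 slope -0.1022 -5.84 z95 [206.4 208.1]
```

The stem is on the robot's side, so the hook opens away from the robot towards the bar at -11.2°. The bar is at x≈582 at y=-200, yaw 5.7°. Grip across the plate.

Call:
send_rows(steps=[[[0,0,0,0.847,0.6],[0,0,0,0.847,0.6],[0,0,0,0.847,0.6],[0,0,0,0,0.6],[0,0,0,0,0.6]]])

```text
time_s: 35.93
ee_pos: [470.6, -110.0, 323.4]
ee_rot: [180.0, -0.0, 169.0]
force: [-0.3, -0.3, 0.3]
gripper_width: 54.6
gripper_force: 0.0
```

Run:
```python
from h import *
need([460,-195,168],168.8)
```

```text
at [ 470.6 -110.   323.4] yaw 168.99 units [-0.146 -2.137  3.885] turn 0.027
```

Call:
send_rows(steps=[[[-0.05,-0.71,0,0.03,0.6],[-0.05,-0.71,0,0,0.6],[-0.05,-0.71,0,0,0.6],[0,0,0.9,0,0.6],[0,0,0.9,0,0.6]]])

```text
time_s: 36.35
ee_pos: [460.7, -197.1, 252.4]
ee_rot: [-179.9, 0.3, 168.6]
force: [0.0, -0.2, -1.4]
gripper_width: 54.7
gripper_force: 0.0
```

Call:
send_rows(steps=[[[0,0,0,0,0.6],[0,0,0,0,0.6],[0,0,0,0,0.6]]])

```text
time_s: 36.6
ee_pos: [460.6, -195.5, 253.4]
ee_rot: [-180.0, 0.2, 168.7]
force: [1.1, -0.6, 0.2]
gripper_width: 54.7
gripper_force: 0.0
```

Run:
```python
from h import *
f=grab('wrist');C=cloud(f)
m=(C[...,2]>181)&(C[...,2]<198)&(np.hypot(C[...,0]-460,C[...,1]+195)<40)
P=C[m];print(len(P))
if len(P)>20: print(cv2.minAreaRect(P[:,:2].astype(np.float32)))
need([460,-195,168],168.8)
```

```text
1367
((459.49761962890625, -195.2921142578125), (19.350522994995117, 39.72773361206055), 79.09963989257812)
at [ 460.9 -195.6  254. ] yaw 168.64 units [0.026 0.011 2.151] turn -0.023
```

Call:
send_rows(steps=[[[0.02,0.01,0.8,0,0.6],[0,0,0.8,0,0.6],[0,0,0.53,0,0.6],[0,0,0,0,0.6],[0,0,0,0,0.6]]])

```text
time_s: 37.07
ee_pos: [459.7, -195.0, 167.8]
ee_rot: [-180.0, 0.1, 168.6]
force: [0.4, -0.3, 0.4]
gripper_width: 54.4
gripper_force: 0.0
```

Call:
send_rows(steps=[[[0,0,0,0,0],[0,0,0,0,0],[0,0,0,0,0],[0,0,0,0,0],[0,0,0,0,0]]], squeeze=40)

```text
time_s: 37.48
ee_pos: [458.9, -194.9, 167.1]
ee_rot: [-180.0, 0.1, 168.6]
force: [-0.3, -0.0, 0.6]
gripper_width: 24.2
gripper_force: 0.0
```

Call:
send_rows(steps=[[[0,0,0,0,0],[0,0,0,0,0]]])

```text
time_s: 37.65
ee_pos: [458.9, -194.8, 166.8]
ee_rot: [180.0, 0.1, 168.5]
force: [-0.0, 1.1, 2.7]
gripper_width: 19.4
gripper_force: 40.0
```

Call:
send_rows(steps=[[[0,0,-0.4,0,0],[0,0,-0.5,0,0],[0,0,-0.5,0,0],[0,0,-0.55,0,0],[0,0,0,0,0]]])

```text
time_s: 38.07
ee_pos: [460.4, -195.7, 247.9]
ee_rot: [-179.9, 0.4, 168.6]
force: [0.5, -0.4, -1.0]
gripper_width: 19.7
gripper_force: 40.0
```

Call:
send_rows(steps=[[[0,0,0,-0.5,0],[0,0,0,-0.5,0],[0,0,0,-0.5,0],[0,0,0,-0.5,0],[0,0,0,-0.5,0]]])

```text
time_s: 38.48
ee_pos: [457.8, -194.5, 242.6]
ee_rot: [179.9, -0.1, -174.1]
force: [-0.4, -0.6, -2.6]
gripper_width: 20.1
gripper_force: 40.0
```

Call:
send_rows(steps=[[[0,0,0,0,0],[0,0,0,0,0],[0,0,0,0,0]]])

```text
time_s: 38.73
ee_pos: [458.2, -194.6, 243.5]
ee_rot: [180.0, -0.1, -174.3]
force: [0.3, -1.0, -2.1]
gripper_width: 19.5
gripper_force: 40.0
```

Run:
```python
from h import *
print(env.state()['gripper_width'],env.state()['force'])
need([581,-183,245],185.65)
f=grab('wrist');C=cloud(f)
m=(C[...,2]>192)&(C[...,2]<213)&(C[...,0]>545)&(C[...,0]<615)&(C[...,1]>-320)&(C[...,1]<-95);P=C[m];print(len(P))
if len(P)>50: q=np.polyfit(P[:,1],P[:,0],1);print(np.polyval(q,[-150,-183,-250]),np.degrees(np.arctan(q[0])),P.min(0),P.max(0))
f=grab('side');save(f,'pics/s4.png',(260,200,420,320),5)
```

```text
19.453669144366614 [ 0.27239149 -0.99410668 -2.07327398]
at [ 458.2 -194.6  243.5] yaw -174.33 units [-3.084 -0.014 -0.038] turn 0.004
0
```

View pics/s4.png

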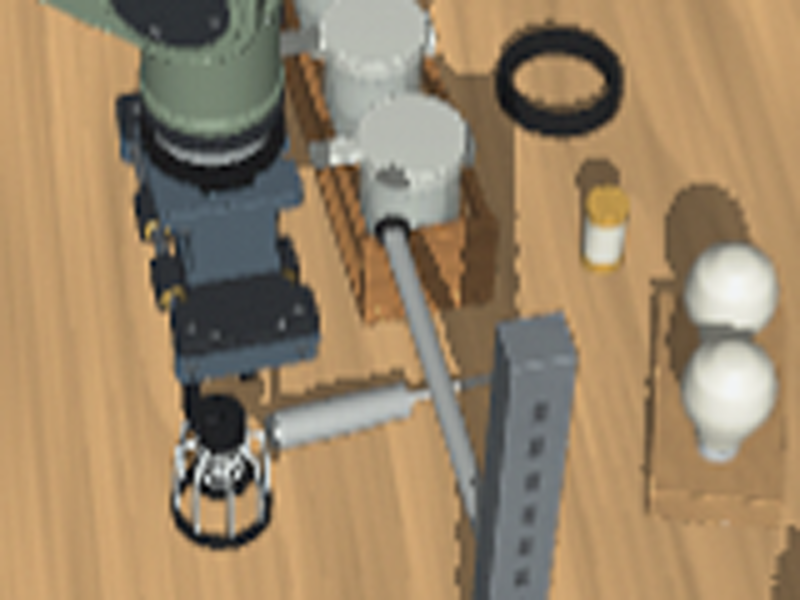

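Call:
send_rows(steps=[[[-0.5,0,0,0,0],[-0.6,0,0,0,0],[-0.6,0,0,0,0],[-0.5,0,0,0,0],[-0.3,0,0,0,0]]])

```text
time_s: 39.25
ee_pos: [560.1, -184.5, 243.8]
ee_rot: [180.0, 0.1, -174.3]
force: [-0.4, 0.5, -2.7]
gripper_width: 19.5
gripper_force: 40.0
```

Call:
send_rows(steps=[[[-0.2,0,0,0,0],[-0.2,0,0,0,0],[-0.1,0,0,0,0],[0,0,0,0,0],[0,0,0,0,0]]])

```text
time_s: 39.67
ee_pos: [577.4, -182.8, 244.3]
ee_rot: [180.0, -0.0, -174.3]
force: [-0.1, -0.3, -1.4]
gripper_width: 19.5
gripper_force: 40.0
```

Run:
```python
from h import *
print(env.state()['gripper_width'],env.state()['force'])
need([580.3,-183,245],185.65)
```

```text
19.492330444618144 [-0.05078181 -0.25489621 -1.4055112 ]
at [ 577.4 -182.8  244.3] yaw -174.27 units [-0.071 -0.011 -0.018] turn 0.012
```

Call:
send_rows(steps=[[[-0.06,0,0,0,0],[0,0,0.2,0,0],[0,0,0.2,0,0],[0,0,0,0,0],[0,0,0,0,0]]])

```text
time_s: 40.08
ee_pos: [579.5, -182.4, 227.3]
ee_rot: [179.9, -0.1, -174.3]
force: [-0.1, -0.2, -1.8]
gripper_width: 19.4
gripper_force: 40.0
```

Run:
```python
from h import *
print(env.state()['gripper_width'],env.state()['force'])
need([580.3,-183,214],185.65)
```

```text
19.36265258497374 [-0.07141959 -0.23143025 -1.8108922 ]
at [ 579.5 -182.4  227.3] yaw -174.26 units [-0.017 -0.018  0.332] turn 0.013
```

Call:
send_rows(steps=[[[0,0,0.15,0,0],[0,0,0.1,0,0],[0,0,0.05,0,0],[0,0,0,0,0],[0,0,0,0,0]]])

```text
time_s: 40.5
ee_pos: [580.2, -182.5, 216.2]
ee_rot: [180.0, -0.0, -174.3]
force: [0.7, -0.3, -3.2]
gripper_width: 19.9
gripper_force: 40.0
```

Run:
```python
from h import *
print(env.state()['gripper_width'],env.state()['force'])
need([580.3,-183,214],185.65)
f=grab('side');save(f,'pics/s5.png',(280,220,400,310),6)
```

```text
19.86243217329104 [ 0.7187763  -0.31710146 -3.18796661]
at [ 580.2 -182.5  216.2] yaw -174.26 units [-0.    -0.012  0.056] turn 0.014
```

View pics/s5.png

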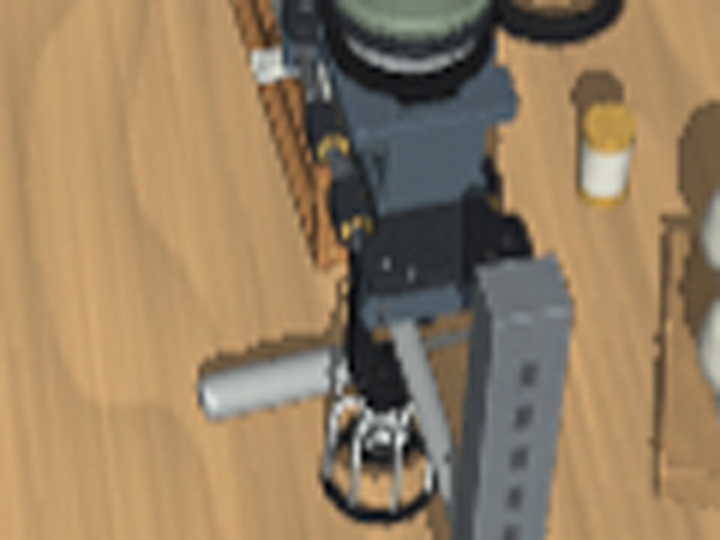

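The changer is at (378,440) in the crop, and the bar disappears into the hook just above it. Lowering until it is supported.

Call:
send_rows(steps=[[[0,0,0.05,0,0],[0,0,0,0,0],[0,0,0,0,0]]])

```text
time_s: 40.8
ee_pos: [581.0, -182.6, 214.7]
ee_rot: [-180.0, 0.1, -174.3]
force: [1.9, -0.1, -0.8]
gripper_width: 19.8
gripper_force: 40.0
```

Call:
send_rows(steps=[[[0,0,0.05,0,0],[0,0,0,0,0],[0,0,0,0,0]]])

```text
time_s: 41.05
ee_pos: [582.0, -182.7, 213.6]
ee_rot: [-179.9, 0.3, -174.3]
force: [5.0, 0.8, 4.1]
gripper_width: 19.9
gripper_force: 40.0
```

Call:
send_rows(steps=[[[0,0,0.05,0,0],[0,0,0,0,0],[0,0,0,0,0]]])

```text
time_s: 41.3
ee_pos: [582.0, -182.7, 213.5]
ee_rot: [-179.9, 0.4, -174.3]
force: [2.9, 1.2, 11.6]
gripper_width: 19.9
gripper_force: 40.0
```

Call:
send_rows(steps=[[[0,0,-0.05,0,0],[0,0,0,0,0.45],[0,0,0,0,0.45],[0,0,0,0,0.45],[0,0,0,0,0.45]]])

```text
time_s: 41.72
ee_pos: [579.3, -182.4, 211.3]
ee_rot: [179.9, -0.2, -174.3]
force: [1.0, -0.3, 0.4]
gripper_width: 40.1
gripper_force: 0.0
```

Call:
send_rows(steps=[[[0,0,-0.4,0,0.45],[0,0,-0.8,0,0.45],[0,0,-0.8,0,0.45],[0,0,-0.8,0,0.45],[0,0,0,0,0.45]]])

```text
time_s: 42.13
ee_pos: [582.2, -183.4, 331.1]
ee_rot: [-179.7, 0.6, -174.3]
force: [0.0, -0.5, 0.4]
gripper_width: 41.2
gripper_force: 0.0
```

Call:
send_rows(steps=[[[0,0.9,0,0,0.3],[0,0.9,0,0,0.3],[0,0.2,0,0,0.3],[0,0,0,0,0.3],[0,0,0,0,0.3]]])

```text
time_s: 42.55
ee_pos: [572.1, -103.1, 323.8]
ee_rot: [-180.0, -0.1, -174.2]
force: [-0.3, -0.1, -0.5]
gripper_width: 27.2
gripper_force: 0.0
```

Run:
```python
from h import *
f=grab('side');C=cloud(f);save(f,'pics/s6.png',(280,220,400,310),6)
T=cloud(grab('top'))
u=np.array([np.cos(.0986),np.sin(.0986)]);v=np.array([-u[1],u[0]])
W=cloud(grab('wrist'))
for n,c in(('side',C),('top',T),('wrist',W)):
    m=(c[...,2]>226)&(c[...,2]<245)&(np.hypot(c[...,0]-582,c[...,1]+183)<45)
    P=c[m]; print(n,len(P),P.mean(0).round(1) if len(P) else '')
    if len(P)>10: print(cv2.minAreaRect(P[:,:2].astype(np.float32)))
print(env.state()['ee_pos'])
```

```text
side 87 [ 579.7 -187.8  231.2]
((580.7265014648438, -187.66831970214844), (40.484344482421875, 23.72764778137207), 7.729281425476074)
top 6 [ 586.3 -174.1  235.1]
wrist 1250 [ 581.7 -182.1  234.3]
((582.9273071289062, -183.420654296875), (39.72438430786133, 20.7155704498291), 5.6412553787231445)
[ 572.31993795 -104.12041254  323.8644993 ]
```

View pics/s6.png

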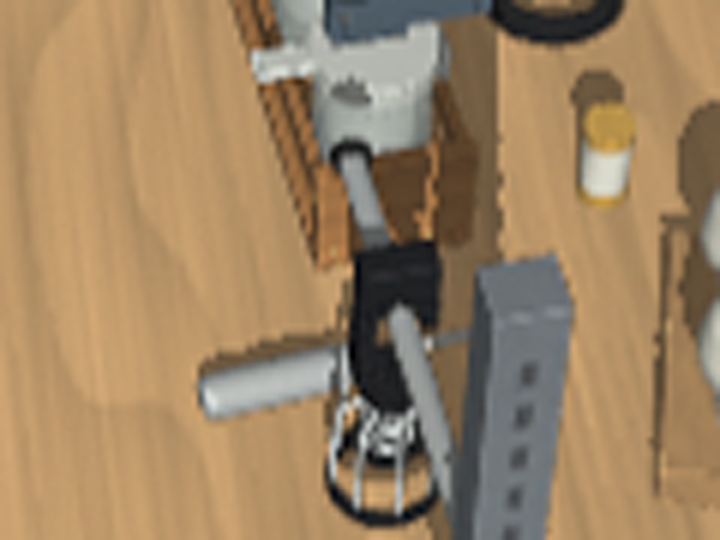

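The changer hangs with the bar through the hook, crown at (397,285) in the crop and measured at (582.9,-183.4), top z=234. I'll turn the gripper 90° to straddle the bar and push at bar level.

Call:
send_rows(steps=[[[0,0,0,0.935,0.22],[0,0,0,0.935,0.22],[0,0,0,0.935,0.22],[0,0,0,0.935,0.22],[0,0,0,0.935,0.22]]])

```text
time_s: 43.12
ee_pos: [572.4, -104.2, 324.0]
ee_rot: [-180.0, -0.0, 153.2]
force: [0.2, 0.9, 0.0]
gripper_width: 19.7
gripper_force: 0.0
```

Call:
send_rows(steps=[[[0,0,0,0.935,0.22],[0,0,0,0.935,0.22],[0,0,0,0.935,0.22],[0,0,0,0.935,0.22],[0,0,0,0.935,0.22]]])

```text
time_s: 43.53
ee_pos: [572.4, -104.2, 324.0]
ee_rot: [-180.0, -0.0, 121.0]
force: [-0.5, 0.7, 0.8]
gripper_width: 20.0
gripper_force: 0.0
```

Call:
send_rows(steps=[[[0,0,0,0.935,0.22],[0,0,0,0.935,0.22],[0,0,0,0.935,0.22],[0,0,0,0.935,0.22],[0,0,0,0,0.22]]])

```text
time_s: 43.95
ee_pos: [572.4, -104.1, 324.0]
ee_rot: [-180.0, 0.0, 95.6]
force: [0.3, -0.4, 0.2]
gripper_width: 20.1
gripper_force: 0.0
```

Run:
```python
from h import *
print(env.state()['gripper_width'])
need([577.1,-125,250],95.7)
f=grab('wrist');C=cloud(f)
for a,b in((-90,-80),(-110,-95),(-130,-110),(-160,-140)):
    m=(C[...,2]>196)&(C[...,2]<213)&(C[...,0]>545)&(C[...,0]<615)&(C[...,1]>a)&(C[...,1]<b);P=C[m];print(len(P),P.mean(0).round(1) if len(P) else '')
```

```text
20.133710137648084
at [ 572.4 -104.1  324. ] yaw 95.55 units [-0.531  0.067  1.849] turn -0.021
111 [574.5 -88.4 206.2]
240 [ 574.6 -102.5  205.9]
323 [ 576.4 -119.9  205.8]
300 [ 579.4 -150.1  205.8]
```

Call:
send_rows(steps=[[[-0.53,0.067,0,0,0.22],[0,0,0.8,0,0.22],[0,0,0.8,0,0.22],[0,0,0.7,0,0.22],[0,0,0,0,0.22]]])

```text
time_s: 44.42
ee_pos: [573.6, -123.7, 226.2]
ee_rot: [-179.3, -0.2, 95.8]
force: [-1.0, 0.7, -1.0]
gripper_width: 20.1
gripper_force: 0.0
```

Call:
send_rows(steps=[[[0,0,0,0,0.22],[0,0,0,0,0.22],[0,0,0,0,0.22]]])

```text
time_s: 44.67
ee_pos: [578.5, -124.2, 234.8]
ee_rot: [179.8, 0.1, 95.8]
force: [1.0, 0.6, 0.2]
gripper_width: 20.2
gripper_force: 0.0
```

Run:
```python
from h import *
need([577.1,-125,172],95.7)
```

```text
at [ 578.5 -124.2  234.8] yaw 95.78 units [-0.017 -0.037  1.57 ] turn 0.012
```

Call:
send_rows(steps=[[[-0.02,-0.03,0.2,0,0.22],[0,0,0.2,0,0.22],[0,0,0,0,0.22],[0,0,0,0,0.22],[0,0,0,0,0.22]]])

```text
time_s: 45.08
ee_pos: [576.0, -124.6, 216.3]
ee_rot: [180.0, -0.0, 95.8]
force: [-0.1, -1.0, 0.5]
gripper_width: 20.1
gripper_force: 0.0
```

Run:
```python
from h import *
print(env.state()['force']);need([577.1,-125,172],95.7)
```

```text
[-0.09370656 -1.02157654  0.4761389 ]
at [ 576.  -124.6  216.3] yaw 95.75 units [-0.011  0.026  1.108] turn 0.007
```

Call:
send_rows(steps=[[[0,0.02,0.15,0,0.22],[0,0,0.15,0,0.22],[0,0,0.15,0,0.22],[0,0,0,0,0.22],[0,0,0,0,0.22]]])

```text
time_s: 45.5
ee_pos: [576.5, -124.5, 197.6]
ee_rot: [-179.9, -0.0, 95.7]
force: [0.0, 0.2, -0.0]
gripper_width: 20.2
gripper_force: 0.0
```

Call:
send_rows(steps=[[[0,0,0.15,0,0.22],[0,0,0.2,0,0.22],[0,0,0.2,0,0.22],[0,0,0.1,0,0.22],[0,0,0,0,0.22]]])

```text
time_s: 45.92
ee_pos: [575.9, -124.4, 170.7]
ee_rot: [-179.8, -0.1, 95.7]
force: [-0.2, -0.1, -0.2]
gripper_width: 20.1
gripper_force: 0.0
```

Run:
```python
from h import *
print(env.state()['force']);need([577.1,-125,172],95.7)
```

```text
[-0.20033298 -0.05889452 -0.15636003]
at [ 575.9 -124.4  170.7] yaw 95.74 units [-0.019  0.028 -0.034] turn 0.006
```

Call:
send_rows(steps=[[[-0.2,0.01,0,0,0.22],[-0.25,0,0,0,0.22],[-0.25,0,0,0,0.22],[-0.2,0,0,0,0.22],[-0.2,0,0,0,0.22]]])

```text
time_s: 46.33
ee_pos: [581.9, -169.2, 172.7]
ee_rot: [180.0, -0.0, 95.7]
force: [-1.2, 3.8, 2.0]
gripper_width: 20.2
gripper_force: 1.7
```

Call:
send_rows(steps=[[[-0.2,0,0,0,0.22],[-0.2,0,0,0,0.22],[-0.2,0,0,0,0.22],[-0.2,0,0,0,0.22],[-0.2,0,0,0,0.22]]])

```text
time_s: 46.75
ee_pos: [585.6, -208.8, 172.4]
ee_rot: [-180.0, -0.0, 95.7]
force: [0.4, 3.0, 2.2]
gripper_width: 19.8
gripper_force: 1.4
```

Run:
```python
from h import *
p=env.state()['ee_pos'];print(env.state()['force'],env.state()['torque']);need([577.1-.0989*(p[1]+125),p[1],172],95.7)
C=cloud(grab('side'))
m=(C[...,2]>220)&(C[...,2]<245)&(C[...,0]>550)&(C[...,0]<620)&(C[...,1]<p[1]-15)&(C[...,1]>-325);P=C[m];print(len(P),P.mean(0),P.min(0),P.max(0)) if m.any() else 0
m=(C[...,2]>260)&(C[...,2]<440)&(C[...,0]>560)&(C[...,0]<630)&(C[...,1]<-325)&(C[...,1]>-400);P=C[m];print(len(P),P.min(0),P.max(0))
```

```text
[0.42984445 3.02022959 2.1530471 ] [0.27898685 0.09157699 0.03472134]
at [ 585.6 -208.8  172.4] yaw 95.75 units [ 0.001 -0.005  0.01 ] turn 0.007
110 [ 585.84008691 -242.82895024  230.68512207] [ 565.88908646 -254.7270996   220.02529733] [ 604.78863221 -223.84365229  239.7960575 ]
752 [ 578.87913479 -382.82119231  260.38389595] [ 616.39872273 -345.43632608  439.99122796]
```

Call:
send_rows(steps=[[[-0.2,0,0,0,0.22],[-0.2,0,0,0,0.22],[-0.2,0,0,0,0.22],[-0.2,0,0,0,0.22],[-0.2,0,0,0,0.22]]])

```text
time_s: 47.22
ee_pos: [589.4, -248.8, 172.1]
ee_rot: [-180.0, -0.0, 95.7]
force: [0.0, 2.7, 0.5]
gripper_width: 20.1
gripper_force: 0.9
```

Call:
send_rows(steps=[[[-0.15,0,0,0,0.22],[-0.15,0,0,0,0.22],[-0.1,0,0,0,0.22]]])

```text
time_s: 47.47
ee_pos: [591.1, -264.7, 172.1]
ee_rot: [-180.0, 0.0, 95.7]
force: [-1.2, 1.4, 0.4]
gripper_width: 20.0
gripper_force: 0.9
```

Call:
send_rows(steps=[[[-0.1,0,0,0,0.22],[-0.1,0,0,0,0.22]]])

```text
time_s: 47.63
ee_pos: [591.8, -272.1, 172.1]
ee_rot: [-180.0, -0.0, 95.7]
force: [-1.2, 1.3, -0.1]
gripper_width: 20.1
gripper_force: 0.7
```

Run:
```python
from h import *
p=env.state()['ee_pos'];print(env.state()['force']);need([577.1-.0989*(p[1]+125),p[1],172],95.7)
C=cloud(grab('top'))
m=(C[...,2]>100)&(C[...,2]<430)&(C[...,0]>560)&(C[...,0]<630)&(C[...,1]<-318)&(C[...,1]>-400);P=C[m];print(len(P),P.min(0),P.max(0),np.median(P,0))
```

```text
[-1.16609579  1.30253962 -0.10263362]
at [ 591.8 -272.1  172.1] yaw 95.75 units [ 0.    -0.004  0.004] turn 0.007
148 [ 576.78557993 -375.22314236  101.07500994] [ 606.33844735 -343.26960497  429.23541785] [ 580.34198048 -353.45138344  243.5095249 ]
```

Call:
send_rows(steps=[[[-0.08,0,0,0,0.22],[-0.08,0,0,0,0.22],[-0.08,0,0,0,0.22]]])

```text
time_s: 47.93
ee_pos: [593.1, -281.5, 172.3]
ee_rot: [180.0, -0.0, 95.8]
force: [-0.8, 0.5, 0.2]
gripper_width: 19.9
gripper_force: 0.6
```

Call:
send_rows(steps=[[[-0.05,0,0,0,0.22],[-0.05,0,0,0,0.22],[0,0,0,0,0.22]]])

```text
time_s: 48.18
ee_pos: [593.5, -285.9, 172.4]
ee_rot: [180.0, 0.0, 95.7]
force: [-0.2, 0.2, -0.2]
gripper_width: 19.9
gripper_force: 0.0
```

Call:
send_rows(steps=[[[-0.05,0,0,0,0.22],[0,0,0,0,0.22]]])

```text
time_s: 48.35
ee_pos: [593.7, -287.4, 172.5]
ee_rot: [180.0, -0.0, 95.7]
force: [-0.2, 0.7, 0.1]
gripper_width: 20.3
gripper_force: 0.6
```

Call:
send_rows(steps=[[[-0.05,0,0,0,0.22],[0,0,0,0,0.22]]])

```text
time_s: 48.52
ee_pos: [593.8, -289.0, 172.6]
ee_rot: [180.0, -0.0, 95.7]
force: [-1.6, 2.9, 2.0]
gripper_width: 20.0
gripper_force: 1.4
```

Call:
send_rows(steps=[[[-0.05,0,0,0,0.22],[0,0,0,0,0.22]]])

```text
time_s: 48.68
ee_pos: [593.9, -290.9, 172.7]
ee_rot: [180.0, -0.0, 95.7]
force: [-2.3, 4.0, 3.4]
gripper_width: 19.7
gripper_force: 2.2
```

Call:
send_rows(steps=[[[-0.05,0,0,0,0.22],[0,0,0,0,0.22]]])

```text
time_s: 48.85
ee_pos: [594.0, -292.3, 172.8]
ee_rot: [-180.0, -0.1, 95.7]
force: [-2.2, 5.6, 4.9]
gripper_width: 20.3
gripper_force: 3.1
```

Run:
```python
from h import *
p=env.state()['ee_pos'];print(p,env.state()['force'])
C=cloud(grab('side'))
m=(C[...,2]>220)&(C[...,2]<240)&(C[...,0]>560)&(C[...,0]<620)&(C[...,1]<p[1]-12)&(C[...,1]>-340);P=C[m];print(len(P),P.mean(0).round(1),P.min(0).round(),P.max(0).round()) if m.any() else 0
m=(C[...,2]>50)&(C[...,2]<125)&(C[...,0]>540)&(C[...,0]<640)&(C[...,1]<p[1]+20)&(C[...,1]>-360);P=C[m];print(len(P),P.mean(0).round(1),P.min(0).round(),P.max(0).round())
```

```text
[ 593.99982421 -292.30057799  172.81484122] [-2.15022582  5.55732185  4.89312102]
30 [ 578.7 -328.2  230.1] [ 573. -337.  222.] [ 585. -318.  239.]
116 [ 574.9 -327.    84.8] [ 564. -359.   50.] [ 587. -285.  124.]
```

The basket is touching the post, with the force rising past 5 N. Backing off and measuring.

Call:
send_rows(steps=[[[0.1,0,0,0,0.22],[0.2,0,0,0,0.22],[0.3,0,0,0,0.22],[0.4,0,0,0,0.22],[0,0,0,0,0.22]]])

```text
time_s: 49.32
ee_pos: [589.7, -250.2, 172.2]
ee_rot: [-180.0, -0.1, 95.9]
force: [0.1, 0.3, -0.7]
gripper_width: 19.6
gripper_force: 0.0
```

Call:
send_rows(steps=[[[0,0,-0.3,0,0.22],[0,0,-0.6,0,0.22],[0,0,-0.8,0,0.22],[0,0,-0.9,0,0.22],[0,0,-0.9,0,0.22]]])

```text
time_s: 49.73
ee_pos: [589.8, -252.9, 313.5]
ee_rot: [-180.0, 0.0, 95.8]
force: [1.1, -0.2, 0.3]
gripper_width: 20.1
gripper_force: 0.0
```

Call:
send_rows(steps=[[[0.9,0,0,0,0.22],[0.9,0,0,0,0.22],[0.9,0,0,0,0.22],[0.9,0,0,0,0.22],[0,0,0,0,0.22]]])

```text
time_s: 50.15
ee_pos: [574.9, -104.2, 313.1]
ee_rot: [179.9, -0.2, 96.1]
force: [-0.2, -0.1, -0.2]
gripper_width: 20.2
gripper_force: 0.0
```

Run:
```python
from h import *
T=cloud(grab('top'));S=cloud(grab('side'));W=cloud(grab('wrist'))
for n,c in(('side',S),('top',T),('wrist',W)):
    m=(c[...,2]>229)&(c[...,2]<241)&(np.hypot(c[...,0]-596,c[...,1]+314)<32);P=c[m];print(n,len(P),P.mean(0).round(1) if len(P) else '')
    if len(P)>10: print(cv2.minAreaRect(P[:,:2].astype(np.float32)),P[:,2].min().round(),P[:,2].max().round())
    if len(P)>50: A=np.c_[P[:,:2]-P[:,:2].mean(0),np.ones(len(P))];print('tilt',np.linalg.lstsq(A,P[:,2],rcond=None)[0].round(3))
    m=(c[...,2]>40)&(c[...,2]<130)&(np.hypot(c[...,0]-594,c[...,1]+312)<45);P=c[m]
    if len(P): print('  basket',len(P),P.min(0).round(),P.max(0).round())
    m=(c[...,2]>250)&(c[...,2]<430)&(c[...,0]>565)&(c[...,0]<625)&(c[...,1]<-325)&(c[...,1]>-400);P=c[m]
    if len(P): print('  post',len(P),np.percentile(P[:,1],[1,50,99]).round(1))
print(env.state()['ee_pos'],env.state()['time_s'])
```

```text
side 30 [ 579.  -325.9  233.8]
((578.5039672851562, -325.3639831542969), (24.355562210083008, 11.050760269165039), 80.6165542602539) 229.0 240.0
  basket 119 [ 563. -355.   46.] [ 586. -289.  127.]
  post 644 [-380.  -374.3 -350.9]
top 128 [ 592.2 -323.   234.1]
((592.3436889648438, -328.5707702636719), (39.444488525390625, 34.55795669555664), 6.423551082611084) 229.0 241.0
tilt [-2.90000e-02  3.00000e-03  2.34133e+02]
  basket 217 [ 560. -353.   43.] [ 618. -283.  130.]
  post 478 [-374.6 -346.3 -342.8]
wrist 0 
  basket 429 [ 566. -333.   47.] [ 624. -285.  103.]
[ 575.76866424 -109.9860593   312.52002148] 50.3
```

Call:
send_rows(steps=[[[0,0,-0.3,-0.935,0.22],[0,0,0,-0.935,0.22],[0,0,0,-0.935,0.22],[0,0,0,-0.935,0.22],[0,0,0,-0.935,0.22]]])

```text
time_s: 50.72
ee_pos: [575.9, -111.9, 324.1]
ee_rot: [-180.0, 0.0, 128.1]
force: [-0.6, 0.2, 0.5]
gripper_width: 20.0
gripper_force: 0.0
```

Call:
send_rows(steps=[[[0,0,0,-0.935,0.22],[0,0,0,-0.935,0.22],[0,0,0,-0.935,0.22],[0,0,0,-0.935,0.22],[0,0,0,-0.935,0.22]]])

```text
time_s: 51.13
ee_pos: [575.9, -111.9, 324.0]
ee_rot: [-180.0, -0.0, 160.2]
force: [0.2, 0.6, 0.1]
gripper_width: 19.9
gripper_force: 0.0
```

Call:
send_rows(steps=[[[0,0,0,-0.935,0.22],[0,0,0,-0.935,0.22],[0,0,0,-0.935,0.22],[0,0,0,-0.935,0.22],[0,0,0,0,0.22]]])

```text
time_s: 51.55
ee_pos: [575.9, -111.8, 324.0]
ee_rot: [-180.0, -0.0, -174.3]
force: [-0.2, 0.9, 0.1]
gripper_width: 20.3
gripper_force: 0.0
```

Call:
send_rows(steps=[[[-0.2,-0.7,0,0,0.22],[-0.2,-0.7,0,0,0.22],[-0.2,-0.7,0,0,0.22],[-0.2,-0.4,0,0,0.22],[0,0,0,0,0.22]]])

```text
time_s: 51.97
ee_pos: [618.6, -210.9, 322.7]
ee_rot: [-179.9, -0.0, -174.7]
force: [-0.6, -0.2, -0.2]
gripper_width: 20.1
gripper_force: 0.0
```

Run:
```python
from h import *
import pickle
f=grab('wrist');pickle.dump(f,open('w5.pkl','wb'));W=cloud(f)
u=np.array([np.cos(.0992),np.sin(.0992)]);v=np.array([-u[1],u[0]]);c0=np.array([594,-312])
X=(W[...,:2]-c0)@u;Y=(W[...,:2]-c0)@v
for z0,z1 in((46,80),(80,125),(150,190),(195,212),(225,245),(250,330),(330,445)):
    m=(abs(X)<40)&(Y>-75)&(Y<50)&(W[...,2]>z0)&(W[...,2]<z1)
    if m.sum()>5: print(z0,m.sum(),'X',np.percentile(X[m],[1,50,99]).round(1),'Y',np.percentile(Y[m],[1,10,50,90,99]).round(1),W[m][:,2].mean().round(1))
m=(abs(X)<30)&(Y>-25)&(Y<30)&(W[...,2]>228)&(W[...,2]<242)
if m.sum()>20:
    P=W[m];A=np.c_[X[m],Y[m],np.ones(m.sum())];print('tilt',np.linalg.lstsq(A,P[:,2],rcond=None)[0].round(3),cv2.minAreaRect(P[:,:2].astype(np.float32)))
print(env.state()['ee_pos'])
```

```text
46 279 X [-27.8 -15.5  31. ] Y [-57.9 -21.2  14.4  26.   26.9] 60.4
80 508 X [-27.  -10.4  28.8] Y [-57.7 -22.6   4.9  15.9  24.1] 102.4
150 378 X [-18.7 -12.6  18.4] Y [-59.4 -48.5  -0.8   2.    2.6] 165.2
195 1372 X [-18.5   0.5  19.3] Y [-47.8 -32.9  12.3  42.2  49.1] 205.8
225 2062 X [-18.2  -0.2  20.2] Y [-50.4 -33.4 -13.1  -1.4  -0.6] 234.4
250 5240 X [-15.8  -1.5  17.4] Y [-58.1 -35.1 -33.  -32.4 -31.9] 297.6
330 17963 X [-15.6   6.5  27.6] Y [-35.5 -33.   25.1  45.2  49.5] 402.9
tilt [ 5.00000e-03 -8.70000e-02  2.33889e+02] ((596.5362548828125, -322.3537902832031), (39.93375015258789, 20.599361419677734), 7.375727653503418)
[ 617.86018275 -208.86799964  322.98062801]
```

The crown is 22 mm from the post while the basket touches it at 30 mm, so the push left the changer slightly tilted. I'll pull the crown back a few mm with a light grip so that it hangs straight.

Call:
send_rows(steps=[[[0,0,0,0.935,0.65],[0,0,0,0.935,0.65],[0,0,0,0.935,0.65],[0,0,0,0.935,0.65],[0,0,0,0.935,0.65]]])

```text
time_s: 52.43
ee_pos: [617.1, -205.9, 324.5]
ee_rot: [180.0, -0.0, 153.2]
force: [0.5, 0.7, 0.9]
gripper_width: 50.5
gripper_force: 0.0
```

Call:
send_rows(steps=[[[0,0,0,0.935,0.65],[0,0,0,0.935,0.65],[0,0,0,0.935,0.65],[0,0,0,0.935,0.65],[0,0,0,0.935,0.65]]])

```text
time_s: 52.85
ee_pos: [617.1, -205.8, 324.6]
ee_rot: [180.0, -0.0, 121.0]
force: [-0.2, -1.1, 0.1]
gripper_width: 59.1
gripper_force: 0.0
```

Call:
send_rows(steps=[[[0,0,0,0.935,0.65],[0,0,0,0.935,0.65],[0,0,0,0.935,0.65],[0,0,0,0.935,0.65],[0,0,0,0,0.65]]])

```text
time_s: 53.27
ee_pos: [617.1, -205.9, 324.6]
ee_rot: [180.0, -0.0, 95.6]
force: [0.0, -0.0, -0.3]
gripper_width: 59.4
gripper_force: 0.0
```

Run:
```python
from h import *
need([591.7,-282,214],95.7)
```

```text
at [ 617.1 -205.9  324.6] yaw 95.57 units [-1.833 -0.818  2.766] turn -0.019
```

Call:
send_rows(steps=[[[-0.6,-0.27,0,-0.02,0.65],[-0.6,-0.27,0,0,0.65],[-0.63,-0.27,0,0,0.65],[0,0,0,0,0.65],[0,0,0,0,0.65]]])

```text
time_s: 53.68
ee_pos: [592.1, -283.3, 324.3]
ee_rot: [-180.0, -0.0, 95.8]
force: [0.2, 0.0, -0.3]
gripper_width: 59.1
gripper_force: 0.0
```

Call:
send_rows(steps=[[[0,0,0.5,0,0.65],[0,0,0.8,0,0.65],[0,0,0.8,0,0.65],[0,0,0.5,0,0.65],[0,0,0,0,0.65]]])

```text
time_s: 54.1
ee_pos: [590.5, -279.9, 215.1]
ee_rot: [-179.5, -0.4, 96.0]
force: [-0.7, -0.2, -0.6]
gripper_width: 59.1
gripper_force: 0.0
```

Call:
send_rows(steps=[[[0,0,0,0,0.65],[0,0,0,0,0.65]]])

```text
time_s: 54.27
ee_pos: [593.9, -282.3, 222.3]
ee_rot: [179.8, 0.1, 96.0]
force: [0.6, 0.0, 1.1]
gripper_width: 59.3
gripper_force: 0.0
```

Run:
```python
from h import *
need([593.7,-302,214],95.7)
```

```text
at [ 593.9 -282.3  222.3] yaw 95.95 units [-0.489 -0.056  0.207] turn 0.037
```

Call:
send_rows(steps=[[[-0.12,-0.05,0.1,0.03,0.65],[-0.12,0,0.05,0,0.65],[-0.12,0,0,0,0.65],[-0.1,0,0,0,0.65],[0,0,0,0,0.65]]])

```text
time_s: 54.68
ee_pos: [592.8, -302.4, 214.6]
ee_rot: [180.0, 0.0, 95.6]
force: [-0.1, -0.6, 0.2]
gripper_width: 59.3
gripper_force: 0.0
```

Run:
```python
from h import *
print(env.state()['force']);need([593.7,-302,214],95.7)
```

```text
[-0.05138408 -0.56409185  0.19116881]
at [ 592.8 -302.4  214.6] yaw 95.61 units [0.008 0.024 0.014] turn -0.012
```

Call:
send_rows(steps=[[[0,0.02,0,0,0.3],[0,0,0,0,0.3],[0,0,0,0,0.3],[0,0,0,0,0.3],[0,0,0,0,0.3]]], squeeze=12)

```text
time_s: 55.1
ee_pos: [593.2, -300.8, 214.3]
ee_rot: [-180.0, -0.0, 95.7]
force: [-1.5, 0.5, 0.0]
gripper_width: 39.8
gripper_force: 12.0
```

Call:
send_rows(steps=[[[0,0,0,0,0.3],[0.05,0,0,0,0.3],[0.06,0,0,0,0.3],[0.06,0,0,0,0.3],[0,0,0,0,0.3]]])

```text
time_s: 55.52
ee_pos: [592.6, -293.8, 214.4]
ee_rot: [-180.0, -0.0, 95.7]
force: [-0.7, -0.5, 0.4]
gripper_width: 40.1
gripper_force: 12.0
```

Run:
```python
from h import *
s=env.state();print(s['ee_pos'],s['force'],s['gripper_width'],s['gripper_force'])
W=cloud(grab('wrist'));T=cloud(grab('top'));S=cloud(grab('side'))
u=np.array([np.cos(.0992),np.sin(.0992)]);v=np.array([-u[1],u[0]]);c0=np.array([594,-312])
for n,c in(('w',W),('t',T),('s',S)):
    X=(c[...,:2]-c0)@u;Y=(c[...,:2]-c0)@v
    for z0,z1 in((44,70),(226,243)):
        m=(abs(X)<32)&(Y>-28)&(Y<40)&(c[...,2]>z0)&(c[...,2]<z1)
        if m.sum()>5: print(n,z0,m.sum(),np.percentile(Y[m],[1,50,99]).round(1))
```

```text
[ 592.60367503 -293.84481546  214.36780716] [-0.71073797 -0.45653412  0.41487455] 40.10116157484371 11.999665349721909
w 44 496 [-15.5   7.9  30.7]
w 226 2692 [-12.6  -2.   35.5]
s 44 45 [-23.5  -8.2  31.5]
s 226 52 [-17.3  -2.3  14.8]
```

Call:
send_rows(steps=[[[0,0,0,0,0.65],[0,0,0,0,0.65],[0,0,0,0,0.65],[0.3,0,0,0,0.65],[0.5,0,0,0,0.65]]])

```text
time_s: 56.08
ee_pos: [589.7, -263.0, 213.9]
ee_rot: [180.0, 0.0, 95.6]
force: [-0.4, 0.2, -0.3]
gripper_width: 58.9
gripper_force: 0.0
```

Call:
send_rows(steps=[[[0.2,0,-0.8,0,0.65],[0.2,0,-0.9,0,0.65],[0.8,0,-0.9,-0.9,0.4],[0,0,0,-0.935,0.4],[0,0,0,-0.935,0.4]]])

```text
time_s: 56.5
ee_pos: [586.2, -217.1, 316.9]
ee_rot: [179.7, 0.2, 115.2]
force: [0.3, -1.2, -1.2]
gripper_width: 42.0
gripper_force: 0.0
```

Call:
send_rows(steps=[[[0,0,0,-0.935,0.22],[0,0,0,-0.935,0.22],[0,0,0,-0.935,0.22],[0,0,0,-0.935,0.22],[0,0,0,-0.935,0.22]]])

```text
time_s: 56.92
ee_pos: [585.2, -217.9, 313.5]
ee_rot: [180.0, -0.0, 147.2]
force: [0.7, 0.5, 0.4]
gripper_width: 20.1
gripper_force: 0.0
```

Call:
send_rows(steps=[[[0,0,0,-0.935,0.22],[0,0,0,-0.935,0.22],[0,0,0,-0.935,0.22],[0,0,0,-0.935,0.22],[0,0,0,-0.935,0.22]]])

```text
time_s: 57.33
ee_pos: [585.2, -218.0, 313.5]
ee_rot: [180.0, 0.0, 179.4]
force: [0.1, 0.4, -0.2]
gripper_width: 19.9
gripper_force: 0.0
```

Run:
```python
from h import *
need([618,-209,323],185.7)
```

```text
at [ 585.2 -218.   313.5] yaw 179.35 units [-0.817  0.233 -0.237] turn -0.923
```

Call:
send_rows(steps=[[[0,0,0,-0.92,0.22],[-0.8,0.2,-0.2,0,0.22],[0,0,0,0,0.22],[0,0,0,0,0.22],[0,0,0,0,0.22]]])

```text
time_s: 57.75
ee_pos: [616.2, -207.4, 321.3]
ee_rot: [180.0, -0.0, -174.6]
force: [0.8, 0.6, -0.9]
gripper_width: 19.7
gripper_force: 0.0
```

```bash
cat > m.py <<'E'
from h import *
f=grab('wrist');W=cloud(f)
u=np.array([np.cos(.0992),np.sin(.0992)]);v=np.array([-u[1],u[0]]);c0=np.array([594,-312])
X=(W[...,:2]-c0)@u;Y=(W[...,:2]-c0)@v
for z0,z1 in((46,60),(80,110),(225,245),(250,330)):
    m=(abs(X)<40)&(Y>-40)&(Y<50)&(W[...,2]>z0)&(W[...,2]<z1)
    if m.sum()>5: print(z0,m.sum(),'X',np.percentile(X[m],[1,50,99]).round(1),'Y',np.percentile(Y[m],[1,10,50,90,99]).round(1))
m=(abs(X)<30)&(Y>-25)&(Y<30)&(W[...,2]>228)&(W[...,2]<242)
P=W[m];A=np.c_[X[m],Y[m],np.ones(m.sum())];r=cv2.minAreaRect(P[:,:2].astype(np.float32))
print('tilt',np.linalg.lstsq(A,P[:,2],rcond=None)[0].round(3),r,'crown centre Y',((np.array(r[0])-c0)@v).round(1))
print(env.state()['ee_pos'],env.state()['time_s'])
E
python3 m.py
```

```text
46 181 X [-29.7 -15.9  30.2] Y [-34.1 -18.1  18.2  25.9  26.5]
80 277 X [-27.9  -9.3  28.2] Y [-35.8  -9.    7.4  17.4  25.7]
225 2023 X [-18.    0.3  20.7] Y [-34.6 -33.3  -5.2   6.3   7.2]
250 5030 X [-15.7  -0.1  17.4] Y [-37.6 -33.6 -33.  -32.3 -31.8]
tilt [-3.0000e-03 -1.0500e-01  2.3435e+02] ((596.1741943359375, -314.37371826171875), (39.956783294677734, 19.890939712524414), 5.339148998260498) crown centre Y -2.6
[ 615.95379723 -207.68805355  321.44260501] 57.8
```

The crown now sits 30 mm from the post face with the basket against the post and hanging straight. The caps measured flat at 119 mm. Handing in.

```bash
python3 -c "
from h import *
print(env.job_done())"
```

```text
the job is handed in; nothing more can be done
None
```

The job is handed in: all three white lamps are in tubes of their own, all three caps are pressed shut, and the changer hangs on the rail against the post; I viewed 15 pictures, one over the limit of 14.

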